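# Pack the fuel-test kit into its case

### The arm

A 6-joint arm with a two-finger parallel gripper is mounted at the origin on the work surface. World frame = base frame: x ahead of the robot, y to its left, z up, the work surface at z = 0. Lengths are in m, angles in degrees, forces in N, time in s.
With the tool pointing down it reaches from about 0.375 to 0.9 m from the base axis. Payload 3.1 kg.
Tool frame: the origin (TCP) lies at the very end of the fingers, on their centre line; the grasp point (between the pads) lies 19 mm behind it (bot.grip_point_offset is the distance from the TCP to the grasp point, in m); z points along the fingers, x is the direction in which the jaws open and shut, and the axes are right-handed (so a half turn about z gives the same grasp; the last joint's range is limited). The gripper opens to 87 mm and grips with 3 to 60 N. Pads are 19 mm wide; open, the fingers measure 117 mm over their backs; the gripper's body (75 mm by 190 mm) begins 51 mm behind the grasp point.
Start: joints at [64.544, 30.224, 82.088, -0, 67.689, -10.227], TCP at [0.164, 0.603, 0.223] pointing down, gripper open.
Joint ranges: [-176.69, 176.69], [-43.24, 126.21], [12.49, 139.97], [-82, 262], [0, 151.66], [-163.58, 163.58]. Speed limits (degrees/s): [159.86, 159.86, 180, 180, 180, 180].

### API

Orientations are given as a 3x3 rotation matrix whose columns are the frame's x, y, z axes.
In Python, from rig import bot, capture, recognise, place_of gives the robot as it stands.
- The arm moves only by the tool send_rows, never from a script. Its argument "motion" is a list of rows, each a list of 2 entries, a list of its own where there are three numbers: the shift along the tool's x, y, z in mm, then the turn about the tool's z in rad. A call has exactly 5 rows; each row shifts and turns the pose as measured when the row begins, along the tool's axes as they then stand; what a row does not reach is not made up. A row lasts 1/12 s, in which the tool goes at most 41.7 mm and 7.16 degrees, less where a joint would pass 70% of its speed; a pose out of reach is approached as far as the arm can. A call with a gripper value outside its range is refused whole. "gripper" is the closure, from 0 (fully open) to 1 (shut), set as the call begins (left out, the last holds). The fingers move at their own pace and stop on an object; the grip force is fixed at half the most. Time passes only in rows, so rows that do not move let the fingers close, or fill a call up. It gives the time, the measured TCP pose, the force and the opening at its end, in the units of the state.
- bot.read_state(): the state, without advancing time (a new reading comes with each control period).
- capture(name): name is "scene" or "side" or "wrist"; returns a dict with "image" (400x640x3 uint8, blue, green, red), "fx", "fy", "cx", "cy" (pixels), "rvec" (rotation vector, rad) and "tvec" (3), from world to camera coordinates, as OpenCV has them. Camera axes: x right, y down, z forward; pixel columns grow to the right and rows downward; lengths in m; the calibration is good to about 2 mm. A picture is of the moment at which its call begins. There is no depth.
- bot.hand_in(): hands the job in, once; it reports no verdict.
Trained networks look in the newest picture that a camera, given by its name, has taken for a name from the list of things; names that differ only in an ending like _2 or _b are one class to them, and where a whole thing is asked for, a point or a joint stands for the part that bears it (a point fixed in the world has none). Each returns a list of dicts, best first, with "p" (0 to 1); they miss things now and then, are a little off and sometimes report something else, mostly with a low value. They report only what shows in the picture. A call takes as long as a camera call. They do not tell look-alikes from the thing itself.
- recognise(camera, target): "xy" ([column, row] in pixels, amid what is visible of it).
- place_of(camera, target): "xy" ([column, row] in pixels: a listed point, or the origin of a listed thing).
The state is a dict: "time_s": time; "joint_positions": joint angles; "qvel": joint speeds; "tau": joint torques, N m; "position": TCP position; "tcp_rot": TCP orientation; "force": force on the tool from outside, world axes, zero at the start; "moment": the same for the moment, N m; "opening": opening from 0.0 (shut) to 1.0 (fully open).
Only numpy, scipy, OpenCV 4.12 (cv2) and the standard library are available. Lean on these libraries where they do the work, as an engineer would, in place of code of your own. Each camera call takes 0.05 s, during which the arm holds its last target.

### The job

The fuel test is finished: pack the four kit pieces (handheld analyser, thermometer case, short capped cardboard tube, steel sensor cell) into the carrying case, each set down gently, right side up and fully down in the foam recess cut to its outline. The thermometer case lies across the analyser: lift it off without dragging the analyser along. Leave the glass beaker standing where it is.

Things in the scene. Friction and masses are not known exactly. Their poses are not given: they have to be found in the camera images.
- analyser_mid (a point): handheld analyser, a flat grey box 140 x 54 x 32 mm (length x width x height), about 0.3 kg, lying flat on the table with a screen and keys on top, the thermometer case across it. The point is its centre, 16 mm above its underside; x along its length, y across its 54 mm width, z up.
- thermo_mid (a point): thermometer case, a slim white box 140 x 24 x 26 mm (length x width x height), about 0.07 kg, lying balanced across the top of the analyser (so its underside starts 32 mm above the table). The point is its centre, 13 mm above its underside; x along its length, y across its 24 mm width, z up.
- tube_mid (a point): short cardboard tube lying down, 36 mm in diameter, with a grey hexagonal cap at each end (40 mm across flats, 46 mm across corners, each 14 mm long) that keeps it from rolling; 110 mm long over the caps, about 0.08 kg. The point is its centre, 20 mm above its underside; x along its length.
- cell_mid (a point): sensor cell, a steel cylinder 44 mm in diameter standing upright on a wider white foot (54 mm in diameter, 14 mm high), 75 mm high in all, about 0.28 kg. The point is its centre, 37.5 mm above its underside; z up along its axis.
- bay_wide: place for the analyser: black foam block 170 x 94 x 12 mm, fixed in the open case, touching the other three (two by two; case rim 18 mm above the table). Origin: centre of its underside, 3 mm above the table; x along the 170 mm side, z up. Centred in its top, a recess 8 mm deep with grey floor (4 mm above the origin): the wide rectangle, 158 mm along x by 72 mm along y.
- bay_slot: place for the thermometer case: black foam block 170 x 94 x 12 mm, fixed in the open case, touching the other three (two by two; case rim 18 mm above the table). Origin: centre of its underside, 3 mm above the table; x along the 170 mm side, z up. Centred in its top, a recess 8 mm deep with grey floor (4 mm above the origin): the long narrow slot, 156 mm along x by 40 mm along y.
- bay_short: place for the cardboard tube, lying along x: black foam block 170 x 94 x 12 mm, fixed in the open case, touching the other three (two by two; case rim 18 mm above the table). Origin: centre of its underside, 3 mm above the table; x along the 170 mm side, z up. Centred in its top, a recess 8 mm deep with grey floor (4 mm above the origin): the shorter rectangle, 128 mm along x by 58 mm along y.
- bay_round: place for the sensor cell, standing: black foam block 170 x 94 x 12 mm, fixed in the open case, touching the other three (two by two; case rim 18 mm above the table). Origin: centre of its underside, 3 mm above the table; x along the 170 mm side, z up. Centred in its top, a recess 8 mm deep with grey floor (4 mm above the origin): the round one, 72 mm in diameter.
- beaker_mid (a point): empty glass beaker, 80 mm in diameter and 95 mm high, standing among the kit pieces; to be left alone. The point is on its axis, 47.5 mm above the table.
Not all that is in view belongs to the job. What is shaped like the part that bears analyser_mid but green or pink is not meant.

How it is judged:
By the outcome, as a careful person would: the job done as asked, in the order asked, and still so for the second after the job is handed in, with the robot touching nothing.
It also fails if it takes over 128 s, if anything falls off the work surface, if the arm or the gripper's body presses on something with over 40 N, if the wrist force passes 120 N, or if a joint passes its speed limit or range.

## Working session

There is one attempt and no reset: what is moved stays moved. The work goes in short steps, Python scripts to look and compute and a tool call to move; the robot and the scene stay as the last step left them, time stands still between calls to the robot, and variables do not carry over. Pictures are saved under pics/ and viewed, and the job is handed in when it is done.

Besides the shell and the picture viewer there is one more tool, called after "Request:" as a command line: name --argument value ..., lists and objects as JSON in quotes. send_rows: Moves the arm, as the interface text tells. Its arguments: {"type":"object","properties":{"motion":{"type":"array","items":{"type":"array"}},"gripper":{"type":"number"}},"required":["motion"]}

```bash
mkdir -p pics; ls
cat > h.py <<'E'
import cv2,numpy as np
from rig import bot,capture,recognise,place_of
def snap(n,f):
    c=capture(n); cv2.imwrite(f'pics/{f}.png',c['image']); return c
def ray(c,xy):
    R=cv2.Rodrigues(np.array(c['rvec'],float))[0]; t=np.array(c['tvec'],float).ravel()
    d=R.T@np.array([(xy[0]-c['cx'])/c['fx'],(xy[1]-c['cy'])/c['fy'],1]); return -R.T@t,d
def onz(c,xy,z):
    o,d=ray(c,xy); return o+d*(z-o[2])/d[2]
def proj(c,P):
    K=np.array([[c['fx'],0,c['cx']],[0,c['fy'],c['cy']],[0,0,1.]])
    return cv2.projectPoints(np.array(P,float).reshape(-1,1,3),np.array(c['rvec'],float),np.array(c['tvec'],float),K,None)[0].reshape(-1,2)
E
python3 - <<'E'
from h import *
Z=dict(analyser_mid=.016,thermo_mid=.045,tube_mid=.02,cell_mid=.0375,bay_wide=.003,bay_slot=.003,bay_short=.003,bay_round=.003,beaker_mid=.0475)
for n in ['scene','side','wrist']:
    c=snap(n,n+'0')
    print(n,ray(c,[320,200]))
    for k,z in Z.items():
        for r in place_of(n,k)[:3]:
            print(n,k,round(r['p'],2),np.round(r['xy']),np.round(onz(c,r['xy'],z),3))
s=bot.read_state();print(s)
E
```

```text
pics
scene (array([1.06175482, 0.1769335 , 0.79104355]), array([-0.63460501, -0.23568615, -0.73613249]))
scene analyser_mid 0.86 [260. 196.] [ 0.434 -0.244  0.016]
scene analyser_mid 0.66 [176. 209.] [ 0.558 -0.448  0.016]
scene analyser_mid 0.66 [287. 157.] [ 0.251 -0.235  0.016]
scene thermo_mid 0.76 [265. 185.] [ 0.414 -0.233  0.045]
scene tube_mid 0.68 [226. 240.] [ 0.61  -0.256  0.02 ]
scene cell_mid 0.78 [318. 206.] [ 0.436 -0.063  0.037]
scene cell_mid 0.24 [453. 300.] [0.603 0.32  0.037]
scene bay_wide 0.74 [410. 287.] [0.581 0.225 0.003]
scene bay_slot 0.58 [431. 233.] [0.399 0.248 0.003]
scene bay_short 0.66 [452. 297.] [0.575 0.323 0.003]
scene bay_short 0.32 [266. 185.] [ 0.378 -0.252  0.003]
scene bay_round 0.76 [467. 252.] [0.431 0.347 0.003]
scene beaker_mid 0.82 [290. 254.] [ 0.613 -0.071  0.047]
side (array([ 0.35055945, -0.87547969,  0.65108607]), array([ 0.11046736,  0.80158077, -0.58761859]))
side analyser_mid 0.81 [312. 258.] [ 0.421 -0.241  0.016]
side analyser_mid 0.81 [396. 325.] [ 0.565 -0.449  0.016]
side analyser_mid 0.79 [239. 264.] [ 0.247 -0.24   0.016]

[... 755 characters left out ...]
  8.20872744e+01, -1.38039934e-03,
        6.76890586e+01, -1.02252512e+01]), 'qvel': array([-0.06348054,  0.03714254,  0.0382155 ,  0.0429496 , -0.00929516,
        0.01164498]), 'tau': array([ 8.51809600e-04, -4.40007055e+01, -1.76980144e+01,  6.34764810e-02,
        5.05036942e-02, -2.35350871e-05]), 'position': array([0.16415514, 0.60303761, 0.22255365]), 'tcp_rot': array([[ 2.62721915e-01,  9.64871595e-01,  2.33577884e-05],
       [ 9.64871595e-01, -2.62721915e-01, -2.78944706e-06],
       [ 3.44514464e-06,  2.32701154e-05, -1.00000000e+00]]), 'force': array([-0.47400743, -0.0759118 ,  0.84407406]), 'moment': array([ 0.03939269, -0.00196453,  0.04766304]), 'opening': 1.0011814963743928}
```

View pics/scene0.png

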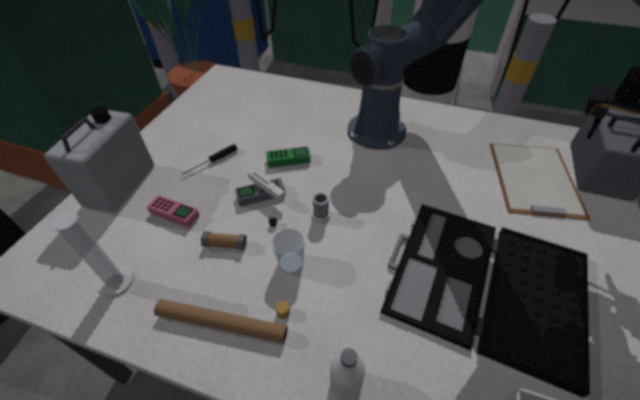

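View pics/side0.png

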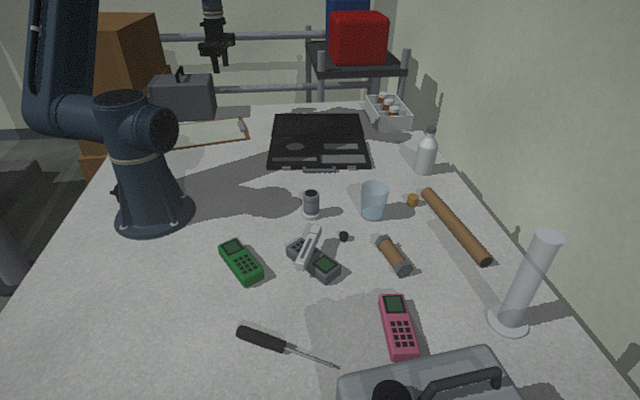

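The scene view shows the grey analyser at about (260,192) with the white thermometer across it, the tube at (224,240), the cell at (320,206), the beaker at (288,250) and the case at (440,265). The side view agrees, and the green and pink units are decoys.

```bash
cat >> h.py <<'E'
def yaw():
    R=bot.read_state()['tcp_rot']; return np.degrees(np.arctan2(R[1,0],R[0,0]))
def to(p,yw=None):
    s=bot.read_state(); R=np.array(s['tcp_rot']); d=R.T@(np.array(p)-s['position'])*1000
    # turn about tool z (down): +turn lowers yaw
    a=0 if yw is None else -((yw-yaw()+90)%180-90)
    print('t',round(s['time_s'],2),'pos',np.round(s['position'],4),'yaw',round(yaw(),2),'op',round(s['opening'],3),'F',np.round(s['force'],1),'j',np.round(s['joint_positions'],0))
    print('shift mm (current axes)',np.round(d,1),'turn rad',round(np.radians(a),4),'deg',round(a,2))
    if yw is not None:
        y2=np.radians(yaw()-a); Rz=np.array([[np.cos(y2),np.sin(y2),0],[np.sin(y2),-np.cos(y2),0],[0,0,-1]])
        print('shift in final axes',np.round(Rz.T@(np.array(p)-s['position'])*1000,1))
E
python3 - <<'E'
from h import *
c=capture('wrist');print(c['fx'],c['cx'],c['cy']); c=capture('scene');print(c['fx'])
to([0.47,0.28,0.33]);
E
```

```text
358.30496324284127 317.52781316597935 191.6755857426685
364.47378778280074
t 1.6 pos [0.1641 0.603  0.2226] yaw 74.77 op 0.999 F [ 0.2 -0.5  0.6] j [ 65.  30.  82.   0.  68. -10.]
shift mm (current axes) [-231.4  380.  -107.5] turn rad 0.0 deg 0
```

Run:
```python
import cv2
a=cv2.imread('pics/scene0.png');cv2.imwrite('pics/s_c.png',cv2.resize(a[150:270,190:350],None,fx=5,fy=5,interpolation=2)[:600])
cv2.imwrite('pics/case_c.png',cv2.resize(a[190:390,370:600],None,fx=3,fy=3,interpolation=2)[:600])
```

```text
(no output)
```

View pics/s_c.png

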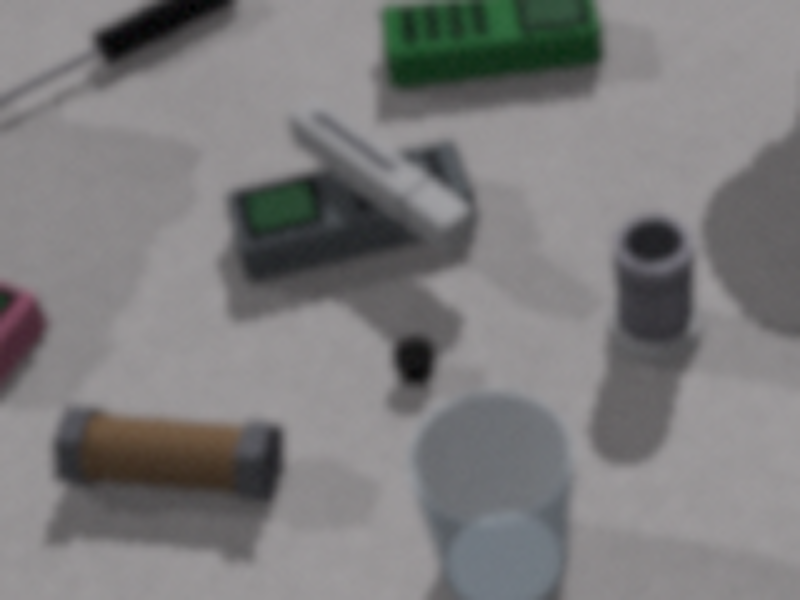

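View pics/case_c.png

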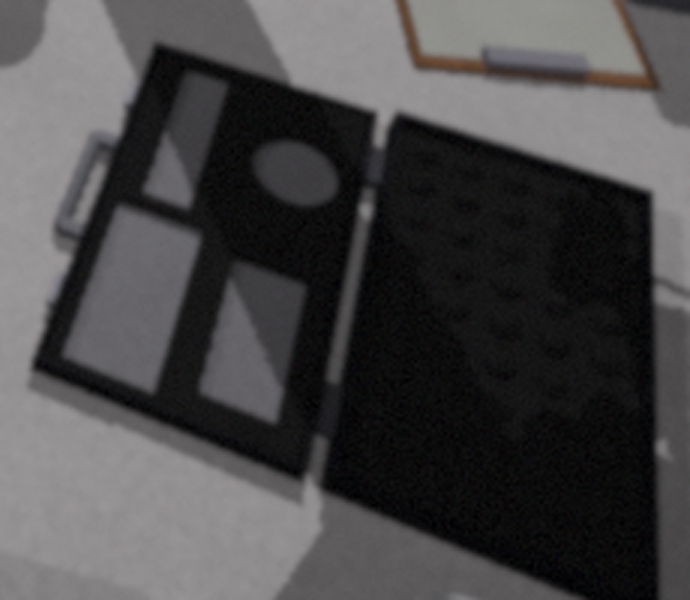

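Request:
send_rows --motion '[[[-20,33,-9],0],[[-20,33,-9],0],[[-20,33,-9],0],[[-20,33,-9],0],[[-20,33,-9],0]]'

```text
time_s: 2.02
position: [0.2952, 0.464, 0.2658]
tcp_rot: [[0.249, 0.969, -0.004], [0.969, -0.249, 0.001], [-0.0, -0.004, -1.0]]
force: [0.5, 0.0, -0.3]
opening: 1.004
```

Request:
send_rows --motion '[[[-20,33,-9],0],[[-20,33,-9],0],[[-20,33,-9],0],[[-20,33,-9],0],[[-20,33,-9],0]]'

```text
time_s: 2.43
position: [0.4351, 0.3186, 0.3134]
tcp_rot: [[0.247, 0.969, -0.002], [0.969, -0.247, 0.002], [0.001, -0.002, -1.0]]
force: [0.4, 0.4, 0.1]
opening: 1.0
```

Run:
```python
from h import *
to([0.47,0.28,0.33],90)
c=snap('wrist','w1')
for k in ['bay_wide','bay_slot','bay_short','bay_round']:
    for r in place_of('wrist',k)[:2]: print(k,round(r['p'],2),np.round(r['xy']),np.round(onz(c,r['xy'],.003),4))
```

```text
t 2.43 pos [0.4351 0.3186 0.3134] yaw 75.69 op 1.0 F [0.4 0.4 0.1] j [ 24.  18.  88.   0.  75. -51.]
shift mm (current axes) [-28.8  43.4 -16.7] turn rad -0.2497 deg -14.31
shift in final axes [-38.6  34.9 -16.6]
bay_wide 0.64 [286. 261.] [0.5791 0.2366 0.003 ]
bay_slot 0.93 [265. 143.] [0.408  0.2555 0.003 ]
bay_short 0.8 [348. 250.] [0.585  0.3268 0.003 ]
bay_round 0.89 [336. 136.] [0.4225 0.3473 0.003 ]
```

View pics/w1.png

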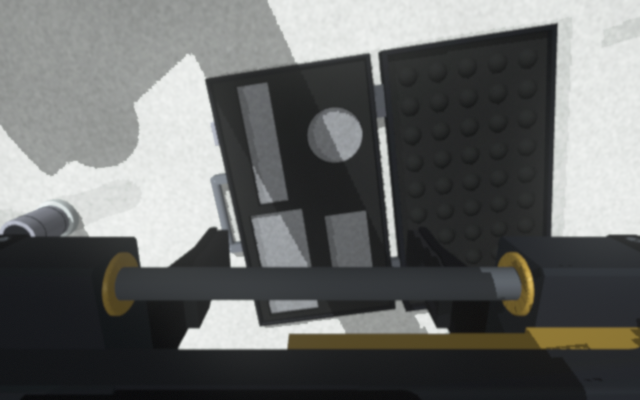

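Request:
send_rows --motion '[[[0,32,-5],-0.06],[[0,32,-5],-0.06],[[0,32,-5],0],[[0,32,-2],0],[[0,0,0],0]]'

```text
time_s: 3.1
position: [0.5525, 0.3056, 0.3253]
tcp_rot: [[0.108, 0.994, -0.015], [0.994, -0.108, 0.0], [-0.001, -0.015, -1.0]]
force: [0.5, -0.0, -0.0]
opening: 1.004
```

Run:
```python
from h import *
to([0.47,0.28,0.33],90)
c=snap('wrist','w2')
for k in ['bay_wide','bay_slot','bay_short','bay_round']:
    for r in place_of('wrist',k)[:2]: print(k,round(r['p'],2),np.round(r['xy']),np.round(onz(c,r['xy'],.003),4))
import pickle;pickle.dump(c,open('w2.pkl','wb'))
a=c['image'];cv2.imwrite('pics/w2c.png',cv2.resize(a[0:300,120:520],None,fx=2,fy=2,interpolation=2))
```

```text
t 3.1 pos [0.5525 0.3056 0.3253] yaw 83.83 op 1.004 F [ 0.5 -0.  -0. ] j [ 19.  26.  73.   0.  82. -65.]
shift mm (current axes) [-34.4 -79.4  -3.5] turn rad -0.1078 deg -6.17
shift in final axes [-25.6 -82.5  -4.7]
bay_wide 0.67 [270. 179.] [0.5818 0.2361 0.003 ]
bay_slot 0.86 [265.  46.] [0.4107 0.2551 0.003 ]
bay_slot 0.3 [270. 176.] [0.5775 0.2377 0.003 ]
bay_short 0.94 [335. 175.] [0.5862 0.3271 0.003 ]
bay_round 0.72 [332. 174.] [0.5844 0.323  0.003 ]
bay_round 0.63 [340.  44.] [0.4191 0.3496 0.003 ]
```

View pics/w2c.png

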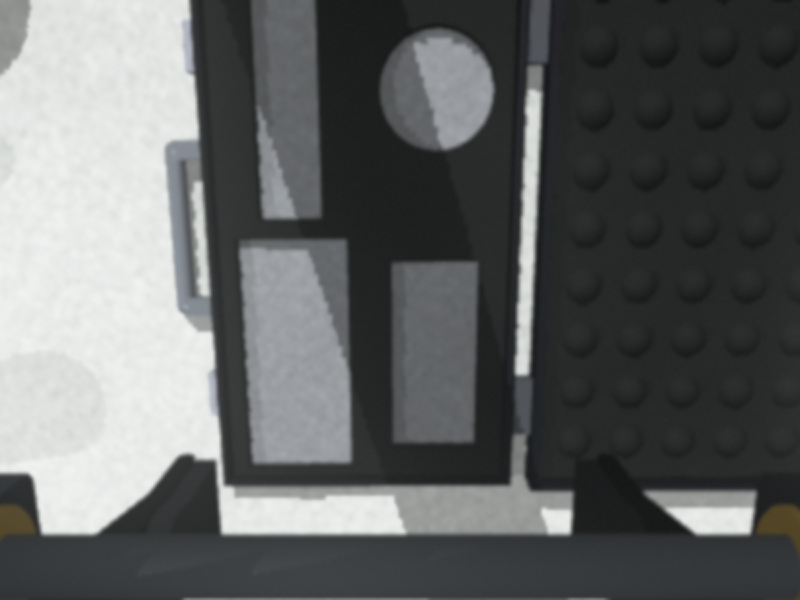

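Run:
```python
from h import *
import pickle
from scipy.optimize import least_squares
c=pickle.load(open('w2.pkl','rb'))
px=np.array([(240,240),(347,239),(352,462),(253,463),(391,262),(478,262),(475,443),(393,442),(262,217),(321,218),(437,88.5)],float)/2+[120,0]
P=np.array([onz(c,p,.015)[:2] for p in px])
m=[(-79,-36),(-79,36),(79,36),(79,-36)]
W=np.array([(85,-47)])+m
S=np.array([(85,47)])+np.array([(-64,-29),(-64,29),(64,29),(64,-29)])
L=np.array([(-85,-47)])+np.array([(78,-20),(78,20)])
Rn=np.array([(-85,47)])
M=np.vstack([W,S,L,Rn])/1000.
f=lambda q:(M@np.array([[np.cos(q[2]),-np.sin(q[2])],[np.sin(q[2]),np.cos(q[2])]]).T+q[:2]-P).ravel()
r=least_squares(f,[.5,.29,-.1]);q=r.x
print(q,np.degrees(q[2]));print(np.round(f(q).reshape(-1,2)*1000,1))
Rm=np.array([[np.cos(q[2]),-np.sin(q[2])],[np.sin(q[2]),np.cos(q[2])]])
for n,v in dict(wide=(85,-47),short=(85,47),slot=(-85,-47),round=(-85,47)).items(): print(n,np.round(Rm@(np.array(v)/1000)+q[:2],4))
# tool yaw at capture & check with other cameras
for n in ['scene','side']:
    cc=capture(n); im=cc['image'].copy()
    for p in M: 
        u=proj(cc,[*(Rm@p+q[:2]),.015])[0]; cv2.circle(im,tuple(int(round(v)) for v in u),1,(0,0,255),-1)
    y0,x0=(190,370) if n=='scene' else (100,250)
    cv2.imwrite(f'pics/chk_{n}.png',cv2.resize(im[y0:y0+160,x0:x0+160],None,fx=3.5,fy=3.5))
```

```text
[ 0.49844526  0.29184937 -0.10197925] -5.842980839893347
[[-1.7 -2.1]
 [-1.2  0.3]
 [ 2.5 -0. ]
 [ 1.9 -2.2]
 [-1.1  0.9]
 [-1.3  2. ]
 [ 1.3  0.8]
 [ 2.2  0. ]
 [-0.2 -1.3]
 [-0.8  0.8]
 [-1.4  0.8]]
wide [0.5782 0.2364]
short [0.5878 0.33  ]
slot [0.4091 0.2537]
round [0.4187 0.3473]
```

View pics/chk_scene.png

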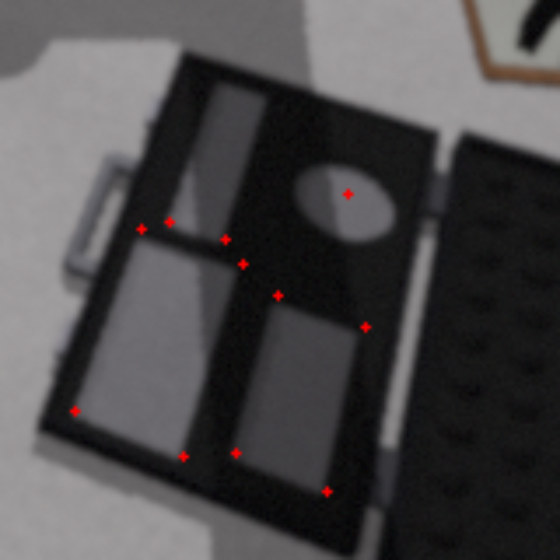

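Request:
send_rows --motion '[[[-36,-3,0],0],[[-36,-3,0],0],[[-36,-3,0],0],[[-36,-3,0],0],[[-36,-3,0],0]]'

```text
time_s: 3.87
position: [0.5086, 0.132, 0.3267]
tcp_rot: [[0.089, 0.996, -0.017], [0.996, -0.089, 0.004], [0.002, -0.017, -1.0]]
force: [0.1, -0.8, 1.0]
opening: 1.002
```

Request:
send_rows --motion '[[[-36,-3,0],0],[[-36,-3,0],0],[[-36,-3,0],0],[[-36,-3,0],0],[[-36,-3,0],0]]'

```text
time_s: 4.28
position: [0.4711, -0.0503, 0.3286]
tcp_rot: [[0.082, 0.997, -0.013], [0.997, -0.082, 0.003], [0.002, -0.014, -1.0]]
force: [1.2, 0.2, 0.0]
opening: 1.002
```

Request:
send_rows --motion '[[[-36,-3,0],0],[[-36,-3,0],0],[[-36,-3,0],0],[[-36,-3,0],0],[[0,0,0],0]]'

```text
time_s: 4.7
position: [0.4419, -0.2017, 0.331]
tcp_rot: [[0.085, 0.996, -0.009], [0.996, -0.085, -0.003], [-0.003, -0.009, -1.0]]
force: [-0.1, -0.5, 0.1]
opening: 1.0
```

Run:
```python
from h import *
to([0.45,-.2,0.33],90)
c=snap('wrist','w3')
Z=dict(analyser_mid=.016,thermo_mid=.045,tube_mid=.02,cell_mid=.0375,beaker_mid=.0475)
for k,z in Z.items():
    for r in place_of('wrist',k)[:2]: print(k,round(r['p'],2),np.round(r['xy']),np.round(onz(c,r['xy'],z),4))
import pickle;pickle.dump(c,open('w3.pkl','wb'))
```

```text
t 4.7 pos [ 0.4419 -0.2017  0.331 ] yaw 85.15 op 1.0 F [-0.1 -0.5  0.1] j [ -37.   12.   93.   -0.   75. -122.]
shift mm (current axes) [2.4 7.9 1. ] turn rad -0.0846 deg -4.85
shift in final axes [1.7 8.1 1. ]
analyser_mid 0.87 [282. 137.] [ 0.4186 -0.2476  0.016 ]
analyser_mid 0.61 [152. 253.] [ 0.5688 -0.4541  0.016 ]
thermo_mid 0.78 [290. 132.] [ 0.4095 -0.2328  0.045 ]
tube_mid 0.67 [285. 272.] [ 0.6124 -0.264   0.02  ]
cell_mid 0.96 [431. 141.] [ 0.437  -0.0562  0.0375]
beaker_mid 0.5 [289. 132.] [ 0.4091 -0.2343  0.0475]
```

View pics/w3.png

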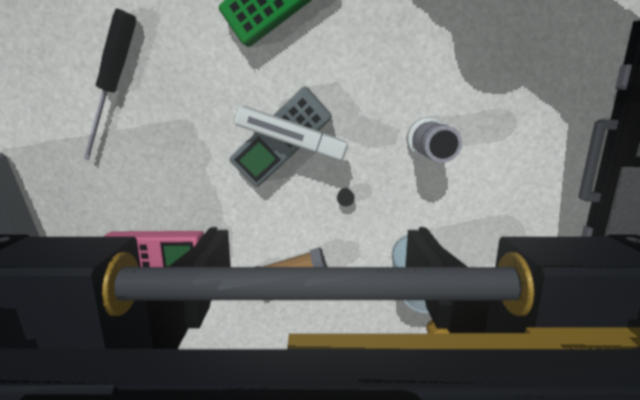

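Run:
```python
import cv2
a=cv2.imread('pics/w3.png');cv2.imwrite('pics/w3c.png',cv2.resize(a[70:220,210:410],None,fx=4,fy=4,interpolation=2))
```

```text
(no output)
```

View pics/w3c.png

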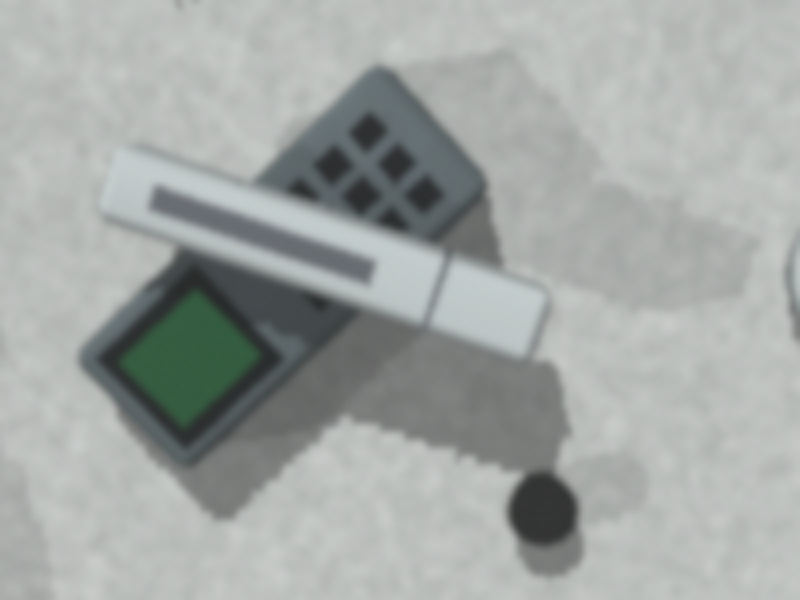

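```bash
cat > fitbox.py <<'E'
from h import *
from scipy.optimize import least_squares
def fit(c,px,z,Lx,Ly,q0):
    P=np.array([onz(c,p,z)[:2] for p in px])
    M=np.array([(-Lx,Ly),(Lx,Ly),(Lx,-Ly),(-Lx,-Ly)])/2
    ctr=P.mean(0); e=P[1]+P[2]-P[0]-P[3]
    th=np.degrees(np.arctan2(e[1],e[0]))
    print('centre',np.round(ctr,4),'yaw',round(th,1),'L',np.linalg.norm(e)/2,'W',np.linalg.norm(P[0]+P[1]-P[2]-P[3])/2)
E
python3 - <<'E'
from fitbox import *
import pickle
c=pickle.load(open('w3.pkl','rb'))
f=lambda l:np.array(l,float)/4+[210,70]
fit(c,f([(122,145),(552,290),(527,360),(103,213)]),.058,.14,.024,None)
fit(c,f([(380,66),(485,187),(188,465),(80,357)])[[0,3,2,1]],.032,.14,.054,None)
E
```

```text
centre [ 0.4102 -0.2296] yaw 66.3 L 0.13532252713028795 W 0.021839657406631303
centre [ 0.4178 -0.248 ] yaw -52.1 L 0.13390052982220527 W 0.049375204473488296
```

Request:
send_rows --motion '[[[0,0,12],0.12],[[0,0,12],0.12],[[0,0,12],0.12],[[0,0,12],0.12],[[0,0,12],0.12]]'

```text
time_s: 5.42
position: [0.4458, -0.188, 0.2723]
tcp_rot: [[0.637, 0.771, -0.002], [0.771, -0.637, -0.002], [-0.003, -0.0, -1.0]]
force: [0.2, -0.5, -0.5]
opening: 0.997
```

Request:
send_rows --motion '[[[0,0,12],0.12],[[0,0,12],0.12],[[0,0,12],0.12],[[0,0,12],0.12],[[0,0,12],0.12]]'

```text
time_s: 5.83
position: [0.4476, -0.1798, 0.2103]
tcp_rot: [[0.965, 0.26, -0.001], [0.26, -0.965, -0.002], [-0.001, 0.002, -1.0]]
force: [0.1, -0.4, -0.2]
opening: 1.0
```

Request:
send_rows --motion '[[[0,0,12],0.12],[[0,0,12],0.12],[[0,0,12],0.12],[[0,0,12],0.12],[[0,0,12],0.12]]'

```text
time_s: 6.25
position: [0.4497, -0.1719, 0.1485]
tcp_rot: [[0.938, -0.346, 0.001], [-0.346, -0.938, -0.003], [0.002, 0.002, -1.0]]
force: [0.4, -1.1, 0.3]
opening: 1.0
```

Run:
```python
from h import *
to([0.410,-.230,0.12],-23.7)
```

```text
t 6.25 pos [ 0.4497 -0.1719  0.1485] yaw -20.26 op 1.0 F [ 0.4 -1.1  0.3] j [-34.  26. 107.  -0.  47. -14.]
shift mm (current axes) [-17.2  68.2  28.6] turn rad 0.06 deg 3.44
shift in final axes [-13.   69.2  28.5]
```

Request:
send_rows --motion '[[[-4,20,6],0.06],[[-4,20,6],0],[[-4,20,6],0],[[-1,9,6],0],[[0,0,0],0]]'

```text
time_s: 6.67
position: [0.4123, -0.2239, 0.1219]
tcp_rot: [[0.919, -0.395, -0.001], [-0.395, -0.919, 0.0], [-0.001, 0.0, -1.0]]
force: [-0.5, 0.0, -0.2]
opening: 1.003
```

Run:
```python
from h import *
to([0.410,-.230,0.037],-23.7)
c=snap('wrist','w4'); s=snap('side','s4'); s=snap('scene','c4')
```

```text
t 6.67 pos [ 0.4123 -0.2239  0.1219] yaw -23.24 op 1.003 F [-0.5  0.  -0.2] j [-42.  28. 110.  -0.  42. -19.]
shift mm (current axes) [ 0.3  6.5 84.9] turn rad 0.0081 deg 0.46
shift in final axes [ 0.3  6.5 84.9]
```

View pics/w4.png

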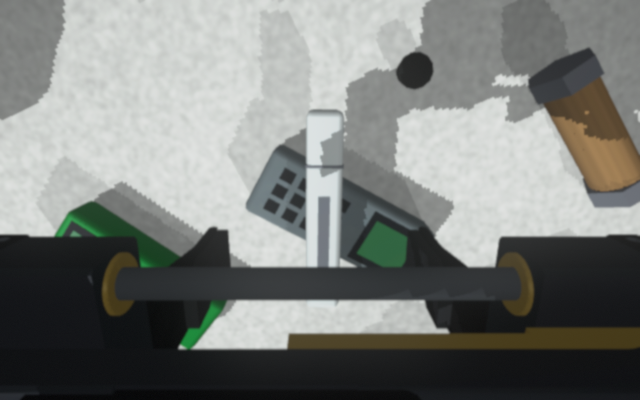

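Request:
send_rows --motion '[[[0,2,18],0],[[0,2,18],0],[[0,2,18],0],[[0,0,16],0],[[0,0,10],0]]'

```text
time_s: 7.23
position: [0.4186, -0.2281, 0.0455]
tcp_rot: [[0.922, -0.387, 0.013], [-0.387, -0.922, -0.01], [0.016, 0.004, -1.0]]
force: [-0.3, 0.8, 0.7]
opening: 0.998
```

Run:
```python
from h import *
to([0.410,-.230,0.037],-23.7)
```

```text
t 7.23 pos [ 0.4186 -0.2281  0.0455] yaw -22.77 op 0.998 F [-0.3  0.8  0.7] j [-42.  37. 112.   0.  30. -19.]
shift mm (current axes) [-7.3  5.   8.4] turn rad 0.0162 deg 0.93
shift in final axes [-7.1  5.2  8.5]
```

Request:
send_rows --motion '[[[-3,2,2],0.01],[[-3,2,2],0],[[-1,1,2],0],[[0,0,1],0],[[0,0,0],0]]'

```text
time_s: 7.65
position: [0.4115, -0.2278, 0.0384]
tcp_rot: [[0.919, -0.393, 0.014], [-0.393, -0.92, -0.01], [0.017, 0.004, -1.0]]
force: [-0.4, 0.1, -0.6]
opening: 0.997
```

Run:
```python
from h import *
to([0.410,-.230,0.037],-23.7)
snap('wrist','w5')
```

```text
t 7.65 pos [ 0.4115 -0.2278  0.0384] yaw -23.14 op 0.997 F [-0.4  0.1 -0.6] j [-43.  37. 113.   0.  29. -20.]
shift mm (current axes) [-0.6  2.6  1.4] turn rad 0.0097 deg 0.56
shift in final axes [-0.5  2.6  1.4]
```

View pics/w5.png

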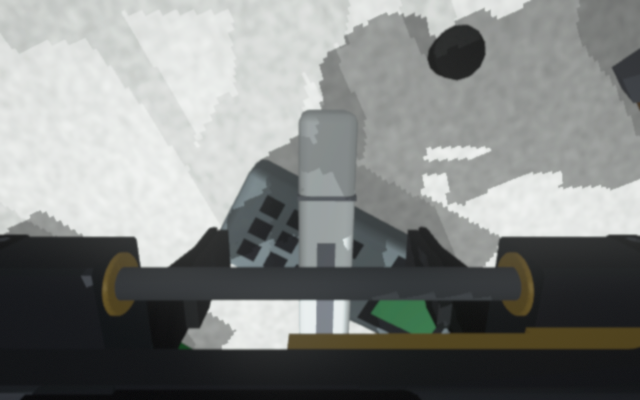

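Run:
```python
from h import *
c=capture('wrist'); s=bot.read_state(); R=np.array(s['tcp_rot']);p=s['position']
for dy in (0,-.03,-.06):
    print(proj(c,p+R@np.array([0,dy,-.019]))[0], proj(c,p+R@np.array([0.005,dy,-.019]))[0])
print(c['cx'])
from fitbox import fit
print(onz(c,(301,150),.058),onz(c,(356,150),.058),R.T@(onz(c,(328.5,150),.058)-p), R.T@(onz(c,(329,210),.058)-p))
```

```text
[322.73653836 266.36267418] [334.07313342 266.36850519]
[323.02902674 201.40231663] [334.98174806 201.40679494]
[323.35513352 128.97546141] [335.99480106 128.9782286 ]
317.52781316597935
[ 0.42355003 -0.17673841  0.058     ] [ 0.44378497 -0.1854507   0.058     ] [ 0.00208848 -0.05172651 -0.01958099] [ 0.00251567 -0.02636892 -0.01947216]
```

Request:
send_rows --motion '[[[2,2,1],0],[[0,0,0],0],[[0,0,0],0],[[0,0,0],0],[[0,0,0],0]]'

```text
time_s: 8.17
position: [0.4138, -0.232, 0.0388]
tcp_rot: [[0.919, -0.394, 0.017], [-0.393, -0.919, -0.013], [0.021, 0.005, -1.0]]
force: [0.4, 0.1, -0.0]
opening: 0.996
```

Request:
send_rows --motion '[[[0,0,0],0],[[0,0,0],0],[[0,0,0],0],[[0,0,0],0],[[0,0,0],0]]' --gripper 0.65

```text
time_s: 8.58
position: [0.4137, -0.232, 0.0388]
tcp_rot: [[0.919, -0.394, 0.017], [-0.393, -0.919, -0.013], [0.02, 0.005, -1.0]]
force: [-0.0, -0.0, 0.6]
opening: 0.705
```

Request:
send_rows --motion '[[[0,0,0],0],[[0,0,0],0],[[0,0,0],0],[[0,0,0],0],[[0,0,0],0]]'

```text
time_s: 9.0
position: [0.4137, -0.2318, 0.0387]
tcp_rot: [[0.919, -0.394, 0.017], [-0.393, -0.919, -0.013], [0.02, 0.005, -1.0]]
force: [-0.5, -0.7, 1.4]
opening: 0.377
```

Run:
```python
from h import *
to([0.410,-.230,0.037],-23.7)
c=snap('wrist','w6'); cv2.imwrite('pics/w6c.png',cv2.resize(c['image'][80:380,160:480],None,fx=2,fy=2))
```

```text
t 9.0 pos [ 0.4137 -0.2318  0.0387] yaw -23.17 op 0.377 F [-0.5 -0.7  1.4] j [-43.  38. 113.   0.  29. -20.]
shift mm (current axes) [-4.1 -0.3  1.7] turn rad 0.0093 deg 0.53
shift in final axes [-4.1 -0.2  1.7]
```

View pics/w6c.png

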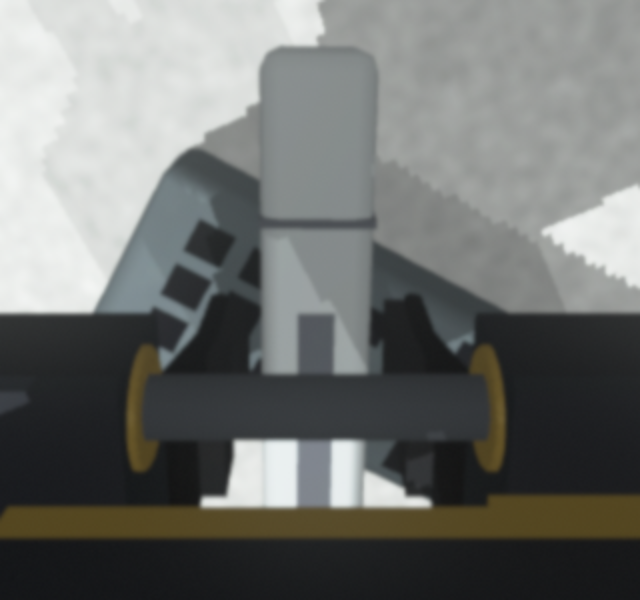

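Well centred: thermometer case edges at crop columns 262 and 373, with the pads just beside them. I'll close.

Request:
send_rows --motion '[[[0,0,0],0],[[0,0,0],0],[[0,0,0],0],[[0,0,0],0],[[0,0,0],0]]' --gripper 1

```text
time_s: 9.47
position: [0.4136, -0.2318, 0.0388]
tcp_rot: [[0.919, -0.394, 0.016], [-0.393, -0.919, -0.012], [0.02, 0.005, -1.0]]
force: [0.2, -0.2, 0.3]
opening: 0.274
```

Request:
send_rows --motion '[[[0,0,-4],0],[[0,0,-8],0],[[0,0,-12],0],[[0,0,-18],0],[[0,0,-18],0]]'

```text
time_s: 9.88
position: [0.4102, -0.229, 0.0988]
tcp_rot: [[0.919, -0.394, 0.009], [-0.394, -0.919, -0.006], [0.011, 0.002, -1.0]]
force: [0.9, -1.2, -0.7]
opening: 0.273
```

Run:
```python
from h import *
to([0.410,-.230,0.037],-23.7)
c=snap('wrist','w7'); d=snap('side','s7');a=d['image'][120:320,160:480];cv2.imwrite('pics/w7c.png',np.vstack([c['image'],cv2.resize(a,None,fx=2,fy=2)])[::1,:][200:800])
```

```text
t 9.88 pos [ 0.4102 -0.229   0.0988] yaw -23.19 op 0.273 F [ 0.9 -1.2 -0.7] j [-43.  30. 111.   0.  38. -20.]
shift mm (current axes) [-0.4  0.9 61.8] turn rad 0.0089 deg 0.51
shift in final axes [ 0.2  1.  61.8]
```

View pics/w7c.png

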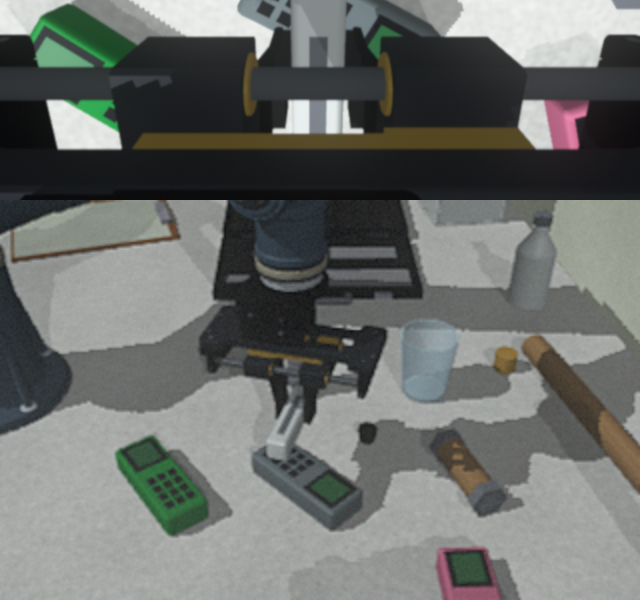

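```bash
cat >> h.py <<'E'
def plan(p,yw=None,n=None,flip=None):
    """rows from current pose to p; yaw mod 180 nearest unless flip='exact'"""
    s=bot.read_state(); p0=np.array(s['position']); y0=yaw()
    dy=0 if yw is None else (yw-y0 if flip=='exact' else (yw-y0+90)%180-90)
    D=np.array(p)-p0
    n=n or int(np.ceil(max(np.linalg.norm(D)/.038,abs(dy)/6.8)/5)*5)
    j1=s['joint_positions'][0]
    print('t',round(s['time_s'],2),'pos',np.round(p0,4),'yaw',round(y0,2),'op',round(s['opening'],3),'F',np.round(s['force'],1),'j',np.round(s['joint_positions'],0),'n',n,'dist',np.round(D*1000,1),'dyaw',round(dy,2))
    R0=np.array(s['tcp_rot'])
    for i in range(n):
        a=np.radians(dy*i/n); c,ss=np.cos(a),np.sin(a)
        R=np.array([[c,-ss,0],[ss,c,0],[0,0,1]])@R0
        print('[[%.0f, %.0f, %.0f], %.3f]'%(*(R.T@D/n*1000),-np.radians(dy)/n),end=', ' if i%5<4 else '\n')
E
python3 - <<'E'
from h import *
plan([.47,-.0,.2],-60)
E
```

```text
t 9.98 pos [ 0.4119 -0.2304  0.1006] yaw -23.17 op 0.274 F [ 0.5 -0.3 -1.1] j [-43.  30. 111.   0.  38. -20.] n 10 dist [ 58.1 230.4  99.4] dyaw -36.83
[[-4, -23, -10], 0.064], [[-5, -23, -10], 0.064], [[-7, -23, -10], 0.064], [[-8, -22, -10], 0.064], [[-9, -22, -10], 0.064]
[[-11, -21, -10], 0.064], [[-12, -20, -10], 0.064], [[-13, -19, -10], 0.064], [[-15, -19, -10], 0.064], [[-16, -18, -10], 0.064]
```

Request:
send_rows --motion '[[[-4,-23,-20],0.06],[[-5,-23,-20],0.06],[[-7,-23,-20],0.06],[[-8,-22,-20],0.06],[[-9,-22,-10],0.06]]'

```text
time_s: 10.4
position: [0.4388, -0.1149, 0.1908]
tcp_rot: [[0.747, -0.665, 0.011], [-0.665, -0.747, -0.009], [0.015, -0.001, -1.0]]
force: [1.3, 0.0, -0.6]
opening: 0.274
```

Request:
send_rows --motion '[[[-11,-21,0],0.06],[[-12,-20,0],0.06],[[-13,-20,0],0.06],[[-15,-19,0],0.06],[[-16,-18,0],0.06]]'

```text
time_s: 10.82
position: [0.4697, 0.0059, 0.1921]
tcp_rot: [[0.503, -0.864, 0.016], [-0.864, -0.503, -0.012], [0.018, -0.008, -1.0]]
force: [-0.3, -0.3, -1.4]
opening: 0.274
```

Run:
```python
from h import *
plan([.42,.25,.14],-95.8)
```

```text
t 10.82 pos [0.4697 0.0059 0.1921] yaw -59.81 op 0.274 F [-0.3 -0.3 -1.4] j [-13.  21. 106.  -1.  52.  48.] n 10 dist [-49.7 244.1 -52.1] dyaw -35.99
[[-24, -8, 5], 0.063], [[-24, -6, 5], 0.063], [[-24, -5, 5], 0.063], [[-25, -3, 5], 0.063], [[-25, -2, 5], 0.063]
[[-25, -0, 5], 0.063], [[-25, 1, 5], 0.063], [[-25, 3, 5], 0.063], [[-25, 4, 5], 0.063], [[-24, 6, 5], 0.063]
```

Request:
send_rows --motion '[[[-24,-8,5],0.063],[[-24,-6,5],0.063],[[-24,-5,5],0.063],[[-25,-3,5],0.063],[[-25,-2,5],0.063]]'

```text
time_s: 11.23
position: [0.4461, 0.1335, 0.1635]
tcp_rot: [[0.194, -0.981, 0.02], [-0.981, -0.194, -0.012], [0.016, -0.017, -1.0]]
force: [0.4, -0.7, -0.7]
opening: 0.268
```

Request:
send_rows --motion '[[[-25,0,5],0.063],[[-25,1,5],0.063],[[-25,3,5],0.063],[[-25,4,5],0.063],[[-24,6,5],0.063]]'

```text
time_s: 11.65
position: [0.4201, 0.2619, 0.1329]
tcp_rot: [[-0.136, -0.991, 0.015], [-0.991, 0.136, -0.014], [0.011, -0.016, -1.0]]
force: [-0.3, -0.6, -2.0]
opening: 0.271
```

Run:
```python
from h import *
plan([.409,.2537,.08],-95.8)
snap('wrist','w8')
```

```text
t 11.65 pos [0.4201 0.2619 0.1329] yaw -97.84 op 0.271 F [-0.3 -0.6 -2. ] j [ 20.  28. 106.  -1.  46. 118.] n 5 dist [-11.1  -8.2 -52.9] dyaw 2.04
[[2, 2, 11], -0.007], [[2, 2, 11], -0.007], [[2, 2, 11], -0.007], [[2, 2, 11], -0.007], [[2, 2, 11], -0.007]
```

View pics/w8.png

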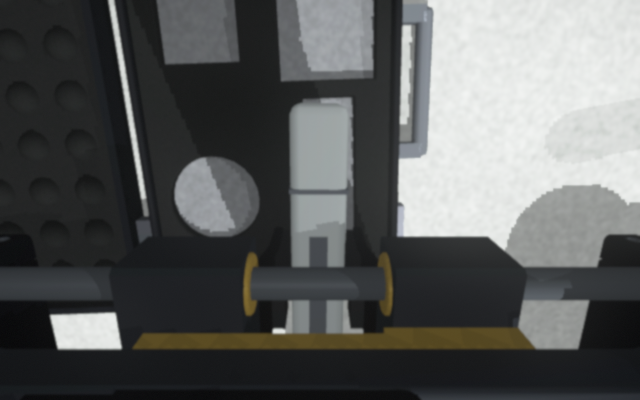

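Run:
```python
from h import *
c=capture('wrist'); s=bot.read_state(); R=np.array(s['tcp_rot']);p=np.array(s['position'])
o,d=ray(c,(320,101)); O=R.T@(o-p); D=R.T@d
for h in (-.0192,): t=(h-O[2])/D[2]; print(O+t*D)
plan([.409,.2537,.08],-95.8)
```

```text
[-0.00126911 -0.06788231 -0.0192    ]
t 11.75 pos [0.4192 0.2633 0.1324] yaw -97.46 op 0.275 F [ 0.4 -0.4 -1.3] j [ 20.  28. 106.  -1.  46. 118.] n 5 dist [-10.2  -9.6 -52.4] dyaw 1.66
[[2, 2, 10], -0.006], [[2, 2, 10], -0.006], [[2, 2, 10], -0.006], [[2, 2, 10], -0.006], [[2, 2, 10], -0.006]
```

Request:
send_rows --motion '[[[2,2,11],-0.007],[[2,2,11],-0.007],[[2,2,11],-0.007],[[2,2,11],-0.007],[[0,0,11],-0.007]]'

```text
time_s: 12.17
position: [0.4115, 0.2551, 0.0764]
tcp_rot: [[-0.085, -0.996, 0.017], [-0.996, 0.084, -0.013], [0.012, -0.018, -1.0]]
force: [0.3, 0.4, -1.1]
opening: 0.273
```

Run:
```python
from h import *
plan([.409,.2537,.035],-95.8)
```

```text
t 12.17 pos [0.4115 0.2551 0.0764] yaw -94.85 op 0.273 F [ 0.3  0.4 -1.1] j [ 19.  34. 110.  -2.  36. 115.] n 5 dist [ -2.5  -1.4 -41.4] dyaw -0.95
[[0, 1, 8], 0.003], [[0, 1, 8], 0.003], [[0, 1, 8], 0.003], [[0, 1, 8], 0.003], [[0, 1, 8], 0.003]
```

Request:
send_rows --motion '[[[0,0,8],0.003],[[0,1,8],0.003],[[0,1,8],0.003],[[0,0,8],0.003],[[0,0,7],0.003]]'

```text
time_s: 12.58
position: [0.4101, 0.2522, 0.0338]
tcp_rot: [[-0.102, -0.995, 0.016], [-0.995, 0.101, -0.014], [0.013, -0.017, -1.0]]
force: [-0.3, 0.5, -1.2]
opening: 0.272
```

Run:
```python
from h import *
plan([.410,.2537,.02],-95.8)
snap('wrist','w9');d=snap('scene','c9');cv2.imwrite('pics/c9c.png',cv2.resize(d['image'][180:330,360:560],None,fx=4,fy=4))
```

```text
t 12.58 pos [0.4101 0.2522 0.0338] yaw -95.83 op 0.272 F [-0.3  0.5 -1.2] j [ 19.  38. 111.  -2.  30. 117.] n 5 dist [ -0.1   1.5 -13.8] dyaw 0.03
[[-0, 0, 3], -0.000], [[-0, 0, 3], -0.000], [[-0, 0, 3], -0.000], [[-0, 0, 3], -0.000], [[-0, 0, 3], -0.000]
```

View pics/c9c.png

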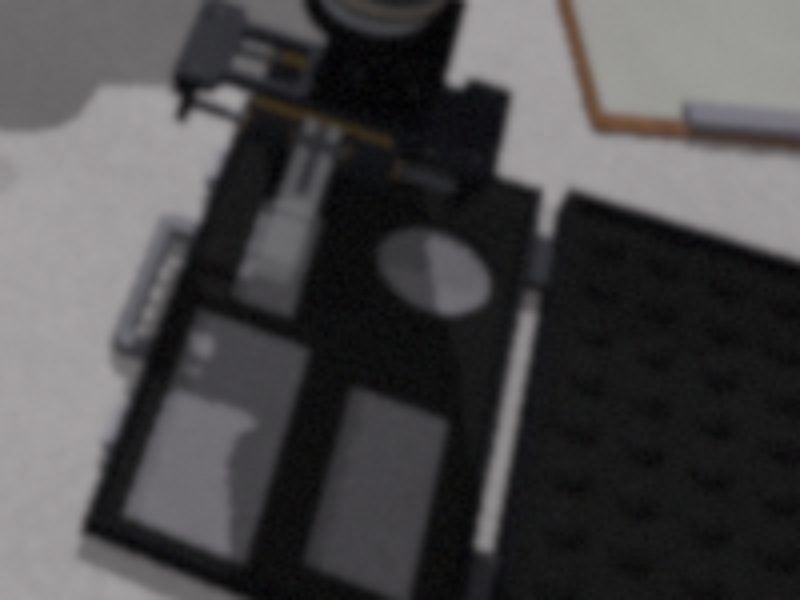

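View pics/w9.png

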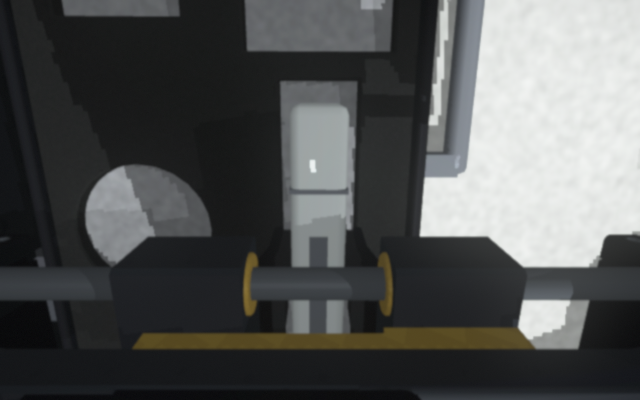

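Request:
send_rows --motion '[[[0,0,4],0],[[0,0,4],0],[[0,0,4],0],[[0,0,2],0],[[0,0,0],0]]'

```text
time_s: 13.1
position: [0.4107, 0.2524, 0.0187]
tcp_rot: [[-0.101, -0.995, 0.016], [-0.995, 0.1, -0.014], [0.012, -0.018, -1.0]]
force: [-0.2, 0.6, -0.6]
opening: 0.273
```

Request:
send_rows --motion '[[[0,0,1],0],[[0,0,1],0],[[0,0,0],0],[[0,0,0],0],[[0,0,0],0]]'

```text
time_s: 13.52
position: [0.4111, 0.2527, 0.0169]
tcp_rot: [[-0.1, -0.995, 0.017], [-0.995, 0.1, -0.014], [0.012, -0.019, -1.0]]
force: [0.3, -0.1, -0.4]
opening: 0.27
```

Request:
send_rows --motion '[[[0,0,1],0],[[0,0,1],0],[[0,0,0],0],[[0,0,0],0],[[0,0,0],0]]'

```text
time_s: 13.93
position: [0.4114, 0.2528, 0.0156]
tcp_rot: [[-0.1, -0.995, 0.018], [-0.995, 0.1, -0.013], [0.011, -0.02, -1.0]]
force: [-0.7, 0.6, -0.7]
opening: 0.273
```

Request:
send_rows --motion '[[[0,0,1],0],[[0,0,0],0],[[0,0,0],0],[[0,0,0],0],[[0,0,0],0]]'

```text
time_s: 14.35
position: [0.4114, 0.2528, 0.0155]
tcp_rot: [[-0.1, -0.995, 0.019], [-0.995, 0.1, -0.013], [0.011, -0.02, -1.0]]
force: [-0.2, -0.5, 1.7]
opening: 0.271
```

Request:
send_rows --motion '[[[0,0,0],0],[[0,0,0],0],[[0,0,0],0],[[0,0,0],0],[[0,0,0],0]]' --gripper 0.52

```text
time_s: 14.77
position: [0.4111, 0.2516, 0.0158]
tcp_rot: [[-0.099, -0.995, 0.018], [-0.995, 0.099, -0.015], [0.013, -0.019, -1.0]]
force: [0.1, -1.7, 1.8]
opening: 0.467
```

Run:
```python
from h import *
plan([.410,.2537,.02],-95.8)
snap('wrist','w10')
```

```text
t 14.77 pos [0.4111 0.2516 0.0158] yaw -95.7 op 0.467 F [ 0.1 -1.7  1.8] j [ 19.  41. 111.  -2.  27. 117.] n 5 dist [-1.1  2.1  4.2] dyaw -0.1
[[-0, 0, -1], 0.000], [[-0, 0, -1], 0.000], [[-0, 0, -1], 0.000], [[-0, 0, -1], 0.000], [[-0, 0, -1], 0.000]
```

View pics/w10.png

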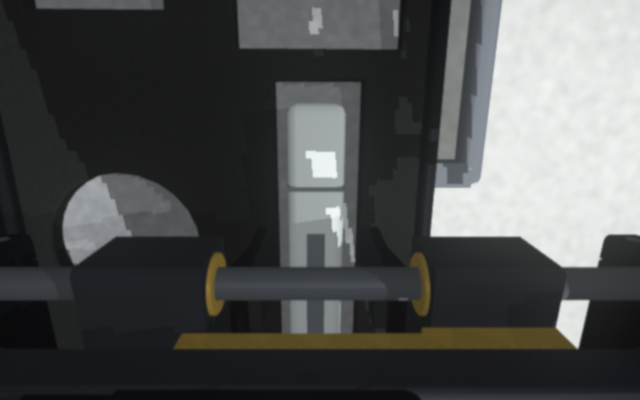

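Request:
send_rows --motion '[[[0,0,-8],0],[[0,0,-16],0],[[0,0,-24],0],[[0,0,-30],0],[[0,0,-30],0]]'

```text
time_s: 15.23
position: [0.4057, 0.2527, 0.1224]
tcp_rot: [[-0.101, -0.995, 0.004], [-0.995, 0.101, -0.018], [0.017, -0.006, -1.0]]
force: [0.8, 0.5, -0.2]
opening: 0.482
```

Run:
```python
from h import *
plan([.47,0,.2],-119)
c=snap('wrist','w11');d=snap('scene','c11')
a=cv2.resize(d['image'][180:330,360:560],None,fx=3.2,fy=3.2)
cv2.imwrite('pics/w11c.png',a)
```

```text
t 15.23 pos [0.4057 0.2527 0.1224] yaw -95.79 op 0.482 F [ 0.8  0.5 -0.2] j [ 19.  29. 108.  -2.  43. 116.] n 10 dist [  64.3 -252.7   77.6] dyaw -23.21
[[25, -9, -7], 0.041], [[24, -10, -7], 0.041], [[24, -11, -7], 0.041], [[23, -12, -7], 0.041], [[23, -13, -7], 0.041]
[[22, -14, -7], 0.041], [[22, -15, -7], 0.041], [[21, -15, -7], 0.041], [[20, -16, -7], 0.041], [[20, -17, -7], 0.041]
```

View pics/w11c.png

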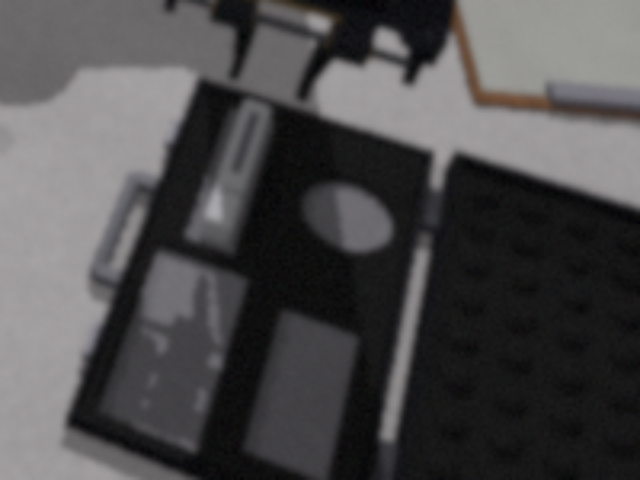

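View pics/w11.png

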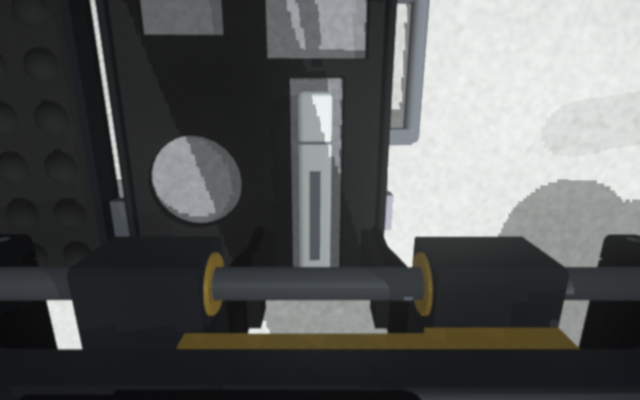

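Request:
send_rows --motion '[[[25,-9,-9],0.041],[[24,-10,-9],0.041],[[24,-11,-9],0.041],[[23,-12,-9],0.041],[[23,-13,-9],0.041]]' --gripper 0

```text
time_s: 15.75
position: [0.4398, 0.1287, 0.174]
tcp_rot: [[-0.299, -0.954, 0.016], [-0.954, 0.299, -0.011], [0.005, -0.019, -1.0]]
force: [0.6, 0.4, -1.0]
opening: 0.774
```

Request:
send_rows --motion '[[[22,-14,-7],0.041],[[22,-15,-7],0.041],[[21,-15,-7],0.041],[[20,-16,-7],0.041],[[20,-17,-7],0.041]]'

```text
time_s: 16.17
position: [0.4701, -0.0026, 0.2111]
tcp_rot: [[-0.496, -0.868, 0.015], [-0.868, 0.496, -0.008], [-0.0, -0.017, -1.0]]
force: [0.9, 0.8, -0.1]
opening: 0.996
```

Run:
```python
from h import *
plan([.42,-.24,.17],-142)
```

```text
t 16.17 pos [ 0.4701 -0.0026  0.2111] yaw -119.74 op 0.996 F [ 0.9  0.8 -0.1] j [-14.  19. 105.  -0.  55. 106.] n 10 dist [ -50.1 -237.4  -41.1] dyaw -22.26
[[23, -7, 4], 0.039], [[23, -8, 4], 0.039], [[22, -9, 4], 0.039], [[22, -10, 4], 0.039], [[22, -11, 4], 0.039]
[[21, -12, 4], 0.039], [[21, -12, 4], 0.039], [[20, -13, 4], 0.039], [[20, -14, 4], 0.039], [[19, -15, 4], 0.039]
```

Request:
send_rows --motion '[[[23,-7,3],0.039],[[23,-8,3],0.039],[[22,-9,3],0.039],[[22,-10,3],0.039],[[22,-11,3],0.039]]'

```text
time_s: 16.58
position: [0.4469, -0.1271, 0.197]
tcp_rot: [[-0.663, -0.748, 0.023], [-0.749, 0.663, -0.009], [-0.009, -0.024, -1.0]]
force: [0.2, 0.4, 0.0]
opening: 1.001
```

Request:
send_rows --motion '[[[21,-12,4],0.039],[[21,-12,4],0.039],[[20,-13,4],0.039],[[20,-14,4],0.039],[[19,-15,4],0.039]]'

```text
time_s: 17.0
position: [0.4174, -0.2492, 0.1743]
tcp_rot: [[-0.802, -0.597, 0.023], [-0.597, 0.802, -0.006], [-0.015, -0.018, -1.0]]
force: [0.3, 0.2, 0.3]
opening: 0.998
```

Run:
```python
from h import *
c=snap('wrist','w12');import pickle;pickle.dump(c,open('w12.pkl','wb'))
print([ (round(r['p'],2),np.round(r['xy']),onz(c,r['xy'],.016)) for r in place_of('wrist','analyser_mid')[:2]])
plan([.418,-.248,.1],-142)
```

```text
[(0.77, array([321., 173.]), array([ 0.41745823, -0.25200908,  0.016     ]))]
t 17.1 pos [ 0.4178 -0.2518  0.1742] yaw -143.44 op 1.003 F [ 0.1  0.1 -0.3] j [-45.  23. 105.   1.  50.  98.] n 5 dist [  0.2   3.8 -74.2] dyaw 1.44
[[-0, 1, 15], -0.005], [[-0, 1, 15], -0.005], [[-0, 1, 15], -0.005], [[-0, 1, 15], -0.005], [[-0, 1, 15], -0.005]
```

View pics/w12.png

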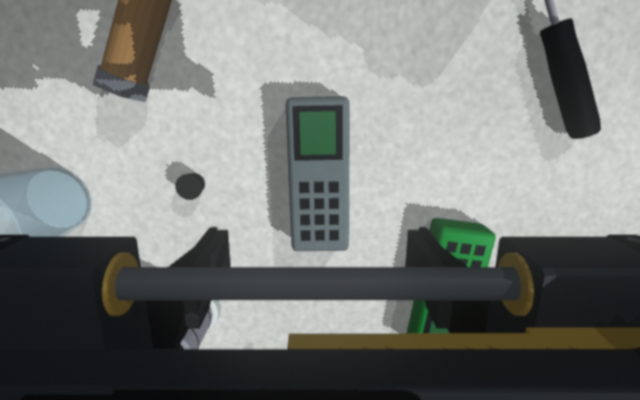

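Run:
```python
from fitbox import *
import pickle
c=pickle.load(open('w12.pkl','rb'))
fit(c,np.array([(349,98),(348,249),(293,249),(287,98)],float),.032,0,0,None)
```

```text
centre [ 0.418  -0.2508] yaw 127.7 L 0.13464402430435618 W 0.050943513728104926
```

Request:
send_rows --motion '[[[0,1,16],-0.005],[[0,1,16],-0.005],[[0,1,16],-0.005],[[0,0,16],0],[[0,0,12],0]]'

```text
time_s: 17.52
position: [0.4194, -0.2495, 0.0968]
tcp_rot: [[-0.794, -0.607, 0.028], [-0.607, 0.795, -0.01], [-0.017, -0.025, -1.0]]
force: [0.3, 0.7, -0.2]
opening: 0.998
```

Run:
```python
from h import *
c=snap('wrist','w13');
plan([.418,-.250,.04],-142)
```

```text
t 17.57 pos [ 0.4183 -0.2484  0.0951] yaw -142.62 op 1.003 F [-0.3  0.1 -0.7] j [-44.  31. 109.   1.  38.  97.] n 5 dist [ -0.3  -1.6 -55.1] dyaw 0.62
[[0, 0, 11], -0.002], [[0, 0, 11], -0.002], [[0, 0, 11], -0.002], [[0, 0, 11], -0.002], [[0, 0, 11], -0.002]
```

View pics/w13.png

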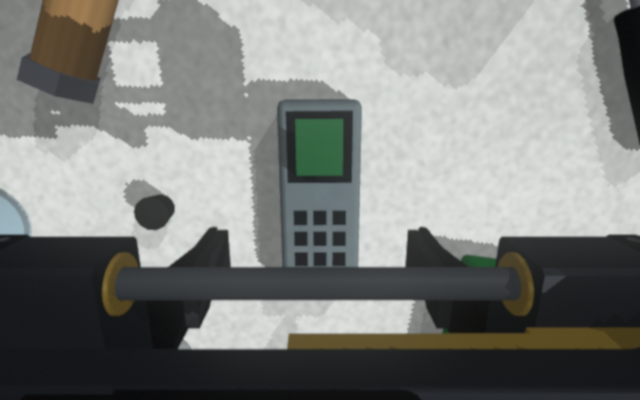

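Request:
send_rows --motion '[[[0,0,14],-0.005],[[0,0,14],0],[[0,0,14],0],[[0,0,12],0],[[0,0,8],0]]'

```text
time_s: 17.98
position: [0.4214, -0.2452, 0.0319]
tcp_rot: [[-0.789, -0.614, 0.026], [-0.615, 0.789, -0.006], [-0.017, -0.021, -1.0]]
force: [-0.3, 0.5, 0.0]
opening: 0.999
```

Run:
```python
from h import *
c=snap('wrist','w14');
plan([.418,-.250,.010],-142.2)
s=bot.read_state(); R=np.array(s['tcp_rot']);p=s['position'];o,_=ray(c,(0,0))
for px in [(278,120),(365,120)]:
    print(R.T@(onz(c,px,.032)-p))
```

```text
t 18.03 pos [ 0.4209 -0.2447  0.031 ] yaw -142.07 op 1.002 F [-1.   0.6 -0.2] j [-44.  39. 111.   2.  29.  97.] n 5 dist [ -2.9  -5.3 -21. ] dyaw -0.13
[[1, -0, 4], 0.000], [[1, -0, 4], 0.000], [[1, -0, 4], 0.000], [[1, -0, 4], 0.000], [[1, -0, 4], 0.000]
[-0.01696879 -0.06038802  0.00036682]
[ 0.02203146 -0.06044417 -0.00029432]
```

View pics/w14.png

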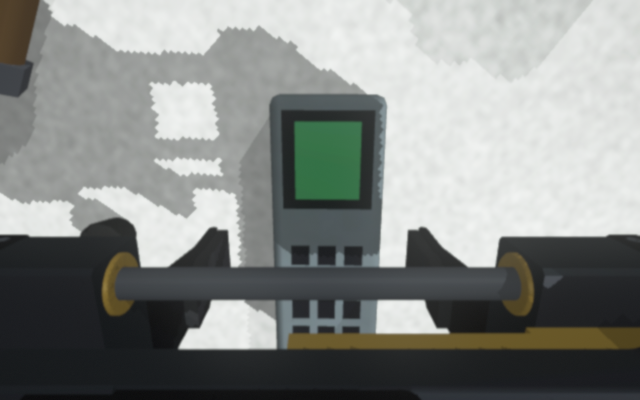

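Request:
send_rows --motion '[[[2,0,4],0],[[2,0,5],0],[[1,0,5],0],[[0,0,5],0],[[0,0,2],0]]' --gripper 0.2

```text
time_s: 18.45
position: [0.4183, -0.2481, 0.0099]
tcp_rot: [[-0.788, -0.615, 0.027], [-0.616, 0.788, -0.006], [-0.018, -0.021, -1.0]]
force: [0.1, 0.9, -0.4]
opening: 0.81
```

Run:
```python
from h import *
c=snap('wrist','w15');
plan([.418,-.250,.010],-142.2)
s=bot.read_state(); R=np.array(s['tcp_rot']);p=s['position']
for dx in (-.027,.027): print(proj(c,p+R@np.array([dx,-.06,-.022])))
```

```text
t 18.5 pos [ 0.4183 -0.2481  0.0097] yaw -141.99 op 0.804 F [ 0.2  0.1 -1. ] j [-44.  41. 112.   2.  26.  96.] n 5 dist [-0.3 -1.9  0.3] dyaw -0.21
[[0, -0, -0], 0.001], [[0, -0, -0], 0.001], [[0, -0, -0], 0.001], [[0, -0, -0], 0.001], [[0, -0, -0], 0.001]
[[245.36362721 124.04187964]]
[[385.09651655 124.06047692]]
```

View pics/w15.png

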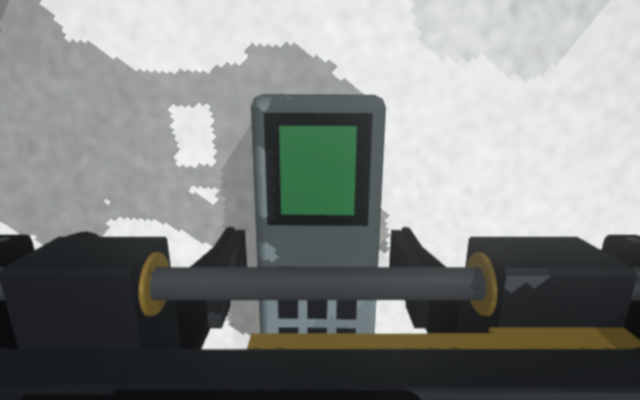

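Request:
send_rows --motion '[[[1,0,0],0],[[0,0,0],0],[[0,0,0],0],[[0,0,0],0],[[0,0,0],0]]' --gripper 1

```text
time_s: 18.92
position: [0.4175, -0.249, 0.01]
tcp_rot: [[-0.788, -0.615, 0.027], [-0.615, 0.788, -0.006], [-0.018, -0.022, -1.0]]
force: [0.5, -0.7, -3.4]
opening: 0.619
```

Request:
send_rows --motion '[[[0,0,0],0],[[0,0,0],0],[[0,0,-3],0],[[0,0,-6],0],[[0,0,-10],0]]'

```text
time_s: 19.33
position: [0.4155, -0.2475, 0.0282]
tcp_rot: [[-0.788, -0.615, 0.023], [-0.616, 0.788, -0.002], [-0.017, -0.016, -1.0]]
force: [0.2, -0.4, -2.5]
opening: 0.618
```

Request:
send_rows --motion '[[[0,0,-15],0],[[0,0,-20],0],[[0,0,-20],0],[[0,0,-20],0],[[0,0,-20],0]]'

```text
time_s: 19.75
position: [0.4103, -0.2445, 0.1277]
tcp_rot: [[-0.788, -0.615, 0.017], [-0.615, 0.788, 0.004], [-0.016, -0.007, -1.0]]
force: [-0.7, -0.5, -3.8]
opening: 0.622
```

Run:
```python
from h import *
c=snap('wrist','w16');
s=bot.read_state(); R=np.array(s['tcp_rot']);p=s['position']
for dx in (-.027,.027): print(proj(c,p+R@np.array([dx,-.07,-.022])))
plan([.5,0.0,.2],-119)
```

```text
[[239.85719425  91.51675233]]
[[387.27322294  91.45925931]]
t 19.8 pos [ 0.412  -0.246   0.1311] yaw -141.99 op 0.617 F [ 0.6 -1.  -1. ] j [-45.  27. 109.   1.  43.  96.] n 10 dist [ 88.  246.   68.9] dyaw 22.99
[[-22, 14, -7], -0.040], [[-23, 13, -7], -0.040], [[-23, 12, -7], -0.040], [[-24, 11, -7], -0.040], [[-24, 10, -7], -0.040]
[[-25, 9, -7], -0.040], [[-25, 8, -7], -0.040], [[-25, 7, -7], -0.040], [[-25, 6, -7], -0.040], [[-26, 5, -7], -0.040]
```

View pics/w16.png

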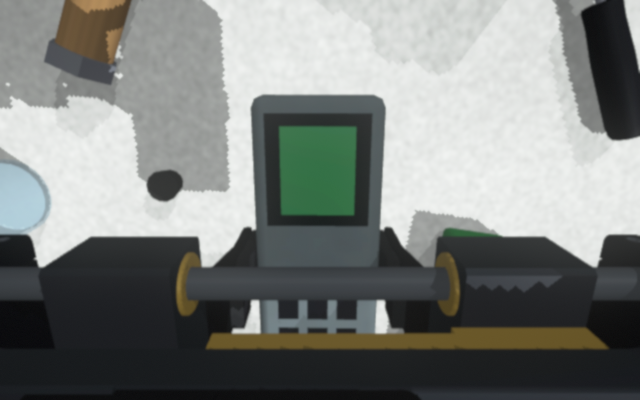

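Request:
send_rows --motion '[[[-22,14,-12],-0.04],[[-23,13,-12],-0.04],[[-23,12,-12],-0.04],[[-24,11,-10],-0.04],[[-24,10,-10],-0.04]]'

```text
time_s: 20.22
position: [0.4552, -0.1237, 0.1924]
tcp_rot: [[-0.651, -0.758, 0.026], [-0.759, 0.651, -0.007], [-0.012, -0.024, -1.0]]
force: [0.1, 0.1, -4.3]
opening: 0.618
```

Request:
send_rows --motion '[[[-25,9,-3],-0.04],[[-25,8,-3],-0.04],[[-25,7,-3],-0.04],[[-25,6,-3],-0.04],[[-26,5,-3],-0.04]]'

```text
time_s: 20.63
position: [0.4987, 0.0065, 0.211]
tcp_rot: [[-0.479, -0.877, 0.027], [-0.878, 0.479, -0.008], [-0.006, -0.028, -1.0]]
force: [0.2, -0.3, -4.3]
opening: 0.616
```

Run:
```python
from h import *
plan([.578,0.2364,.13],-95.8)
```

```text
t 20.63 pos [0.4987 0.0065 0.211 ] yaw -118.64 op 0.616 F [ 0.2 -0.3 -4.3] j [-12.  21. 102.  -0.  56. 107.] n 10 dist [ 79.3 229.9 -81. ] dyaw 22.84
[[-24, 4, 8], -0.040], [[-24, 3, 8], -0.040], [[-24, 2, 8], -0.040], [[-24, 1, 8], -0.040], [[-24, 0, 8], -0.040]
[[-24, -1, 8], -0.040], [[-24, -2, 8], -0.040], [[-24, -2, 8], -0.040], [[-24, -3, 8], -0.040], [[-24, -4, 8], -0.040]
```

Request:
send_rows --motion '[[[-24,4,7],-0.04],[[-24,3,7],-0.04],[[-24,2,7],-0.04],[[-24,1,7],-0.04],[[-24,0,7],-0.04]]'

```text
time_s: 21.05
position: [0.5379, 0.1274, 0.1775]
tcp_rot: [[-0.284, -0.958, 0.03], [-0.959, 0.284, -0.009], [-0.0, -0.031, -1.0]]
force: [0.3, 0.4, -2.7]
opening: 0.615
```

Request:
send_rows --motion '[[[-24,-1,7],-0.04],[[-24,-2,7],-0.04],[[-24,-2,7],-0.04],[[-22,-3,7],-0.04],[[-18,-4,7],-0.04]]'

```text
time_s: 21.47
position: [0.5704, 0.2408, 0.1394]
tcp_rot: [[-0.076, -0.997, 0.024], [-0.997, 0.076, -0.009], [0.007, -0.025, -1.0]]
force: [-0.0, 0.0, -3.5]
opening: 0.618
```

Run:
```python
from h import *
plan([.578,0.2364,.06],-95.8)
snap('wrist','w17')
```

```text
t 21.47 pos [0.5704 0.2408 0.1394] yaw -94.38 op 0.618 F [-0.   0.  -3.5] j [ 13.  35.  88.  -1.  56. 108.] n 5 dist [  7.6  -4.4 -79.4] dyaw -1.42
[[1, -1, 16], 0.005], [[1, -1, 16], 0.005], [[1, -1, 16], 0.005], [[1, -1, 16], 0.005], [[1, -1, 16], 0.005]
```

View pics/w17.png

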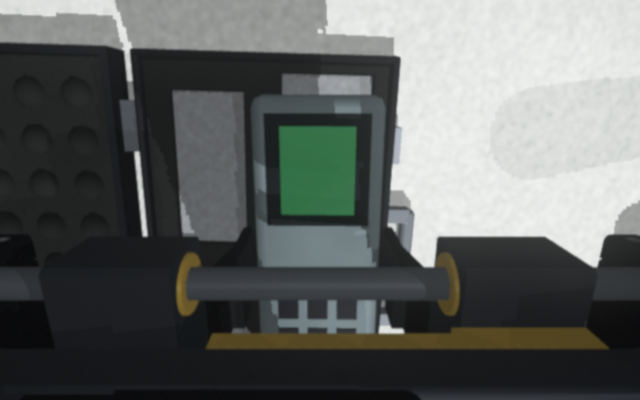

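Request:
send_rows --motion '[[[1,-1,16],0.01],[[1,-1,16],0.01],[[1,-1,16],0.005],[[0,-1,16],0],[[0,-1,14],0]]'

```text
time_s: 21.93
position: [0.5767, 0.2435, 0.0591]
tcp_rot: [[-0.095, -0.995, 0.028], [-0.996, 0.095, -0.005], [0.002, -0.028, -1.0]]
force: [-0.1, 0.1, -3.6]
opening: 0.619
```

Run:
```python
from h import *
plan([.578,0.2364,.03],-95.8)
snap('wrist','w18')
```

```text
t 21.93 pos [0.5767 0.2435 0.0591] yaw -95.43 op 0.619 F [-0.1  0.1 -3.6] j [ 13.  42.  90.  -1.  47. 109.] n 5 dist [  1.3  -7.1 -29.1] dyaw -0.37
[[1, -0, 6], 0.001], [[1, -0, 6], 0.001], [[1, -0, 6], 0.001], [[1, -0, 6], 0.001], [[1, -0, 6], 0.001]
```

View pics/w18.png

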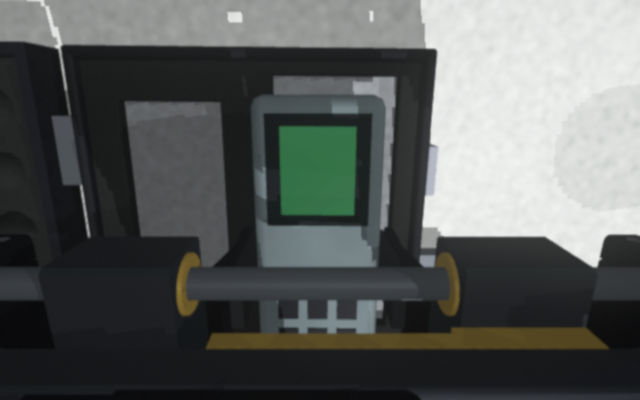

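Request:
send_rows --motion '[[[2,0,6],0],[[2,0,6],0],[[2,0,6],0],[[1,0,6],0],[[0,0,3],0]]'

```text
time_s: 22.4
position: [0.5739, 0.2343, 0.0281]
tcp_rot: [[-0.096, -0.995, 0.022], [-0.995, 0.095, -0.007], [0.004, -0.022, -1.0]]
force: [-0.6, -0.2, -3.9]
opening: 0.621
```

Run:
```python
from h import *
plan([.578,0.2364,.02],-95.8)
snap('wrist','w19')
```

```text
t 22.4 pos [0.5739 0.2343 0.0281] yaw -95.49 op 0.621 F [-0.6 -0.2 -3.9] j [ 12.  45.  91.  -1.  43. 108.] n 5 dist [ 4.1  2.1 -8.1] dyaw -0.31
[[-1, -1, 2], 0.001], [[-1, -1, 2], 0.001], [[-1, -1, 2], 0.001], [[-1, -1, 2], 0.001], [[-1, -1, 2], 0.001]
```

View pics/w19.png

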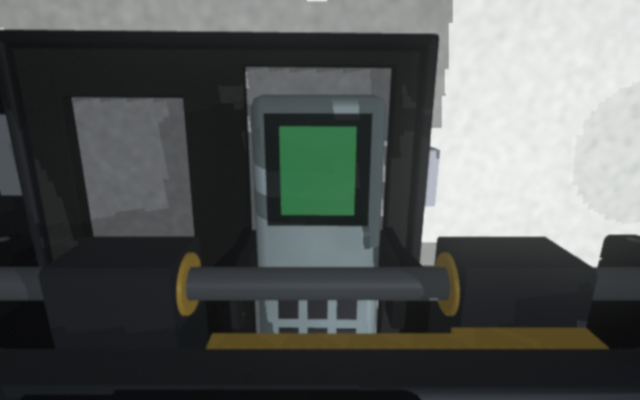

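Request:
send_rows --motion '[[[-1,-2,3],0],[[0,-1,3],0],[[0,0,3],0],[[0,0,1],0],[[0,0,0],0]]'

```text
time_s: 22.87
position: [0.579, 0.2354, 0.0181]
tcp_rot: [[-0.096, -0.995, 0.025], [-0.995, 0.096, -0.006], [0.003, -0.025, -1.0]]
force: [0.7, -0.0, -3.2]
opening: 0.62
```

Request:
send_rows --motion '[[[0,0,1],0],[[0,0,0],0],[[0,0,0],0],[[0,0,0],0],[[0,0,0],0]]'

```text
time_s: 23.28
position: [0.5794, 0.2357, 0.0179]
tcp_rot: [[-0.095, -0.995, 0.026], [-0.995, 0.095, -0.005], [0.003, -0.026, -1.0]]
force: [-0.2, -0.5, -4.1]
opening: 0.618
```

Request:
send_rows --motion '[[[0,0,1],0],[[0,0,1],0],[[0,0,0],0],[[0,0,0],0],[[0,0,0],0]]'

```text
time_s: 23.7
position: [0.5798, 0.2358, 0.0178]
tcp_rot: [[-0.095, -0.995, 0.027], [-0.995, 0.095, -0.005], [0.003, -0.027, -1.0]]
force: [0.6, -0.9, -4.3]
opening: 0.618
```

Request:
send_rows --motion '[[[0,0,2],0],[[0,0,0],0],[[0,0,0],0],[[0,0,0],0],[[0,0,0],0]]'

```text
time_s: 24.12
position: [0.5803, 0.2355, 0.0167]
tcp_rot: [[-0.096, -0.995, 0.028], [-0.995, 0.095, -0.005], [0.003, -0.028, -1.0]]
force: [-0.5, -0.8, 1.9]
opening: 0.617
```

Force turned positive, so it touched the floor. I'll release with a small opening, then lift.

Request:
send_rows --motion '[[[0,0,0],0],[[0,0,0],0],[[0,0,0],0],[[0,0,0],0],[[0,0,0],0]]' --gripper 0.3

```text
time_s: 24.53
position: [0.582, 0.236, 0.0174]
tcp_rot: [[-0.095, -0.995, 0.031], [-0.995, 0.095, -0.005], [0.002, -0.032, -0.999]]
force: [0.0, -0.4, -0.7]
opening: 0.697
```

Request:
send_rows --motion '[[[0,0,-6],0],[[0,0,-12],0],[[0,0,-20],0],[[0,0,-28],0],[[0,0,-28],0]]'

```text
time_s: 24.95
position: [0.5747, 0.2353, 0.1105]
tcp_rot: [[-0.096, -0.995, 0.018], [-0.995, 0.095, -0.008], [0.006, -0.019, -1.0]]
force: [-0.8, -0.1, -0.3]
opening: 0.696
```

Run:
```python
from h import *
plan([.53,0.0,.22],-60)
c=snap('wrist','w20');d=snap('scene','c20')
cv2.imwrite('pics/w20c.png',np.hstack([cv2.resize(d['image'][190:330,370:530],None,fx=3,fy=3),cv2.resize(c['image'],(480,300))[:, :].copy() if 0 else np.zeros((420,1,3),np.uint8)]))
```

```text
t 24.95 pos [0.5747 0.2353 0.1105] yaw -95.48 op 0.696 F [-0.8 -0.1 -0.3] j [ 12.  38.  89.  -1.  53. 108.] n 10 dist [ -44.7 -235.3  109.5] dyaw 35.48
[[24, 2, -11], -0.062], [[24, 3, -11], -0.062], [[23, 5, -11], -0.062], [[23, 6, -11], -0.062], [[23, 8, -11], -0.062]
[[22, 9, -11], -0.062], [[21, 11, -11], -0.062], [[21, 12, -11], -0.062], [[20, 13, -11], -0.062], [[19, 14, -11], -0.062]
```

View pics/w20c.png

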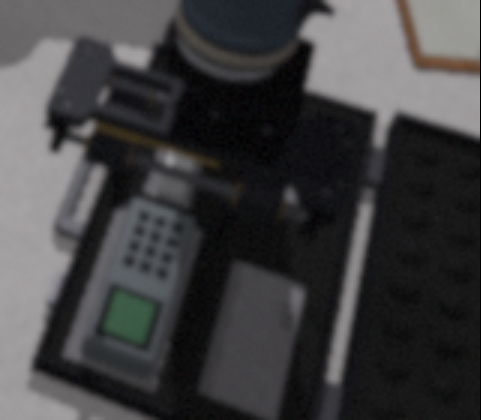

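View pics/w20.png

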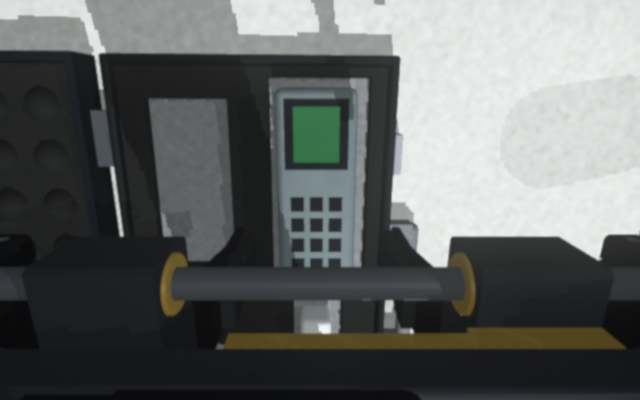

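Run:
```python
from h import *
c=capture('scene')
a,b=onz(c,(202.5,238.5),.02),onz(c,(244.5,242.2),.02); print(a,b,np.degrees(np.arctan2(b[1]-a[1],b[0]-a[0])),np.linalg.norm(a-b))
d=capture('side')
cv2.imwrite('pics/s21.png',cv2.resize(d['image'][200:320,330:450],None,fx=5,fy=5))
```

```text
[ 0.62645152 -0.31653795  0.02      ] [ 0.60129747 -0.20622048  0.02      ] 102.84470392057678 0.11314888967998472
```

View pics/s21.png

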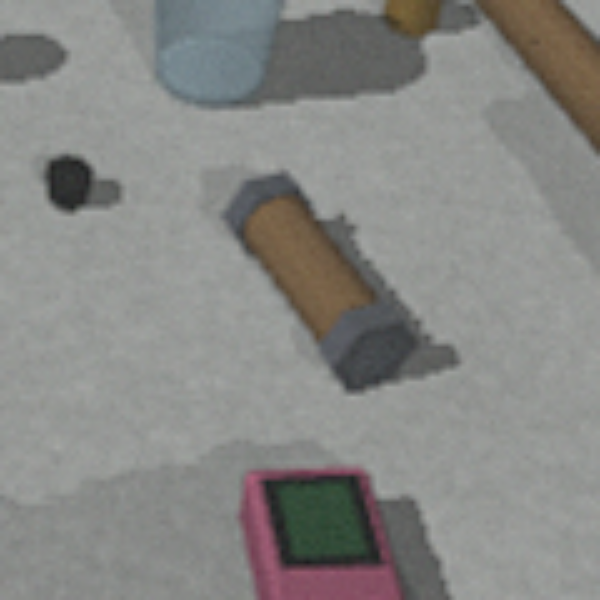

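Run:
```python
from h import *
plan([.56,-.25,.22],-167,n=15)
```

```text
t 25.15 pos [0.576  0.2356 0.1112] yaw -95.48 op 0.699 F [-0.4  0.2  0. ] j [ 12.  38.  89.  -1.  53. 108.] n 15 dist [ -16.  -485.6  108.8] dyaw -71.52
[[32, -2, -7], 0.083], [[32, -5, -7], 0.083], [[32, -8, -7], 0.083], [[31, -10, -7], 0.083], [[30, -13, -7], 0.083]
[[29, -15, -7], 0.083], [[27, -17, -7], 0.083], [[26, -20, -7], 0.083], [[24, -22, -7], 0.083], [[22, -24, -7], 0.083]
[[20, -25, -7], 0.083], [[18, -27, -7], 0.083], [[16, -28, -7], 0.083], [[13, -30, -7], 0.083], [[11, -31, -7], 0.083]
```

Request:
send_rows --motion '[[[32,-2,-14],0.083],[[32,-5,-14],0.083],[[32,-8,-14],0.083],[[31,-10,-14],0.083],[[30,-13,-14],0.083]]' --gripper 0

```text
time_s: 25.57
position: [0.5627, 0.0748, 0.1762]
tcp_rot: [[-0.494, -0.87, 0.005], [-0.87, 0.494, -0.005], [0.002, -0.007, -1.0]]
force: [1.7, -0.8, -0.9]
opening: 0.968
```

Request:
send_rows --motion '[[[29,-15,-8],0.083],[[27,-17,-8],0.083],[[26,-20,-8],0.083],[[24,-22,-7],0.083],[[22,-24,-7],0.083]]'

```text
time_s: 25.98
position: [0.5512, -0.0941, 0.2129]
tcp_rot: [[-0.815, -0.58, -0.006], [-0.58, 0.815, -0.002], [0.006, 0.002, -1.0]]
force: [0.3, -0.2, 0.6]
opening: 0.997
```

Request:
send_rows --motion '[[[20,-25,0],0.083],[[18,-27,0],0.083],[[16,-28,0],0.083],[[13,-30,0],0.083],[[11,-31,0],0.083]]'

```text
time_s: 26.4
position: [0.5363, -0.2625, 0.2094]
tcp_rot: [[-0.983, -0.18, -0.014], [-0.18, 0.984, 0.003], [0.013, 0.006, -1.0]]
force: [0.6, -0.0, -0.0]
opening: 1.0
```

Run:
```python
from h import *
c=snap('wrist','w22');import pickle;pickle.dump(c,open('w22.pkl','wb'))
print([ (round(r['p'],2),np.round(r['xy']),onz(c,r['xy'],.02)) for r in place_of('wrist','tube_mid')[:2]])
plan([.613,-.262,.12],-167)
```

```text
[(0.7, array([234., 154.]), array([ 0.61522494, -0.25950597,  0.02      ]))]
t 26.5 pos [ 0.5366 -0.2667  0.2093] yaw -169.74 op 1.002 F [-0.3  0.4  0. ] j [-37.  29.  86.  -0.  65. 133.] n 5 dist [ 76.4   4.7 -89.3] dyaw 2.74
[[-15, -2, 18], -0.010], [[-15, -2, 18], -0.010], [[-15, -2, 18], -0.010], [[-15, -2, 18], -0.010], [[-15, -2, 18], -0.010]
```

View pics/w22.png

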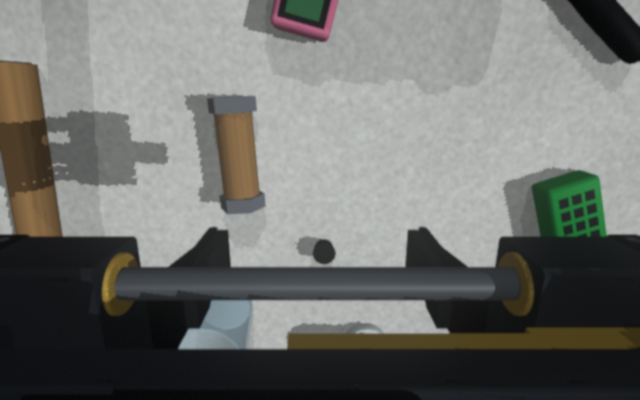

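Run:
```python
from h import *
import pickle
c=pickle.load(open('w22.pkl','rb'))
a,b=onz(c,(232,103),.03),onz(c,(242.5,203),.03);print(a,b,(a+b)/2,np.degrees(np.arctan2(b[1]-a[1],b[0]-a[0])))
for p in [(38,65),(60,230),(0,100)]: print(onz(c,p,.03))
```

```text
[ 0.62075848 -0.30880493  0.03      ] [ 0.59930429 -0.2142328   0.03      ] [ 0.61003139 -0.26151887  0.03      ] 102.78152351507674
[ 0.79391405 -0.31052158  0.03      ]
[ 0.77708498 -0.1532298   0.03      ]
[ 0.82859594 -0.27346787  0.03      ]
```

Request:
send_rows --motion '[[[-15,-1,18],-0.01],[[-15,-1,18],-0.01],[[-15,-1,18],-0.01],[[-15,-1,18],-0.01],[[-14,-1,18],0]]'

```text
time_s: 26.92
position: [0.607, -0.2576, 0.1143]
tcp_rot: [[-0.977, -0.214, -0.017], [-0.214, 0.977, 0.003], [0.016, 0.007, -1.0]]
force: [-0.2, 0.4, 0.2]
opening: 0.998
```

Run:
```python
from h import *
c=snap('wrist','w23')
plan([.6115,-.261,.045],-167.2)
```

```text
t 26.97 pos [ 0.6074 -0.2557  0.1099] yaw -167.58 op 1.001 F [ 2.9 -0.1 -2.1] j [-32.  41.  81.  -0.  59. 135.] n 5 dist [  4.1  -5.3 -64.9] dyaw 0.38
[[-1, -1, 13], -0.001], [[-1, -1, 13], -0.001], [[-1, -1, 13], -0.001], [[-1, -1, 13], -0.001], [[-1, -1, 13], -0.001]
```

View pics/w23.png

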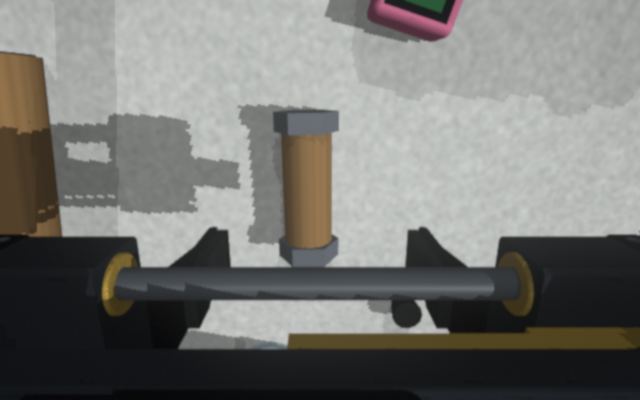

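Run:
```python
from h import *
import pickle
c=pickle.load(open('w3.pkl','rb'));print(onz(c,(345,197),.02))
c=pickle.load(open('w22.pkl','rb'));print(onz(c,(324,252),.02))
```

```text
[ 0.50662258 -0.16925026  0.02      ]
[ 0.50811135 -0.17115422  0.02      ]
```

Request:
send_rows --motion '[[[-1,-1,13],0],[[-1,-1,13],0],[[-1,-1,13],0],[[-1,-1,13],0],[[-1,-1,10],0]]'

```text
time_s: 27.38
position: [0.6102, -0.2542, 0.0408]
tcp_rot: [[-0.975, -0.22, -0.027], [-0.221, 0.975, 0.012], [0.024, 0.017, -1.0]]
force: [0.2, 0.6, -0.6]
opening: 0.999
```

Run:
```python
from h import *
c=snap('wrist','w24')
plan([.6115,-.261,.010],-167.2)
s=bot.read_state(); R=np.array(s['tcp_rot']);p=np.array(s['position'])
for dx in (-.018,.018): 
    q=p+R@np.array([dx,-.04,0]); q[2]=.03; print(proj(c,q))
```

```text
t 27.43 pos [ 0.6092 -0.2537  0.0387] yaw -167.26 op 1.0 F [-0.5 -0.2 -0.9] j [-32.  47.  82.  -0.  53. 135.] n 5 dist [  2.3  -7.3 -28.7] dyaw 0.06
[[-0, -2, 6], -0.000], [[-0, -2, 6], -0.000], [[-0, -2, 6], -0.000], [[-0, -2, 6], -0.000], [[-0, -2, 6], -0.000]
[[278.55723751 162.04464446]]
[[352.29040191 161.6995528 ]]
```

View pics/w24.png

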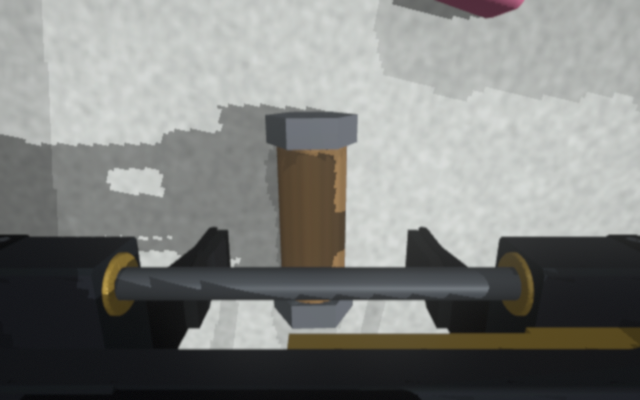

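Request:
send_rows --motion '[[[-1,-2,7],0],[[0,-2,7],0],[[0,-2,7],0],[[0,-2,5],0],[[0,0,2],0]]' --gripper 0.4

```text
time_s: 27.85
position: [0.6115, -0.2628, 0.0087]
tcp_rot: [[-0.975, -0.219, -0.028], [-0.22, 0.975, 0.012], [0.025, 0.018, -1.0]]
force: [0.5, -0.1, -0.5]
opening: 0.703
```

Run:
```python
from h import *
plan([.6115,-.261,.010],-167.2)
c=snap('wrist','w25')
s=bot.read_state(); R=np.array(s['tcp_rot']);p=np.array(s['position'])
print(proj(c,p+R@[0,-.05,-.02]),proj(c,p+R@[0,.0,-.03]))
```

```text
t 27.85 pos [ 0.6115 -0.2628  0.0087] yaw -167.31 op 0.703 F [ 0.5 -0.1 -0.5] j [-33.  49.  82.  -0.  51. 135.] n 5 dist [0.  1.8 1.3] dyaw 0.11
[[-0, 0, -0], -0.000], [[-0, 0, -0], -0.000], [[-0, 0, -0], -0.000], [[-0, 0, -0], -0.000], [[-0, 0, -0], -0.000]
[[313.75407863 151.1767903 ]] [[313.84266801 275.91365349]]
```

View pics/w25.png

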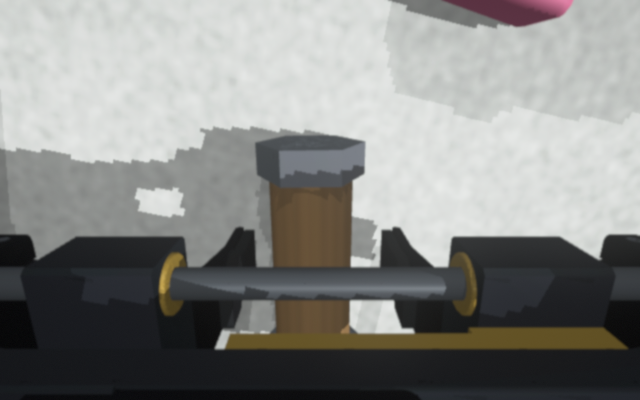

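Request:
send_rows --motion '[[[0,0,-2],0],[[0,0,0],0],[[0,0,0],0],[[0,0,0],0],[[0,0,0],0]]' --gripper 1

```text
time_s: 28.32
position: [0.6122, -0.2631, 0.0122]
tcp_rot: [[-0.975, -0.219, -0.026], [-0.219, 0.976, 0.012], [0.023, 0.017, -1.0]]
force: [0.2, 0.3, -0.7]
opening: 0.408
```

Request:
send_rows --motion '[[[0,0,0],0],[[0,0,0],0],[[0,0,0],0],[[0,0,0],0],[[0,0,0],0]]'

```text
time_s: 28.73
position: [0.6121, -0.2627, 0.0124]
tcp_rot: [[-0.975, -0.22, -0.027], [-0.22, 0.975, 0.012], [0.023, 0.017, -1.0]]
force: [0.0, -0.2, -0.8]
opening: 0.405
```

Request:
send_rows --motion '[[[0,0,-4],0],[[0,0,-10],0],[[0,0,-18],0],[[0,0,-24],0],[[0,0,-24],0]]'

```text
time_s: 29.15
position: [0.6099, -0.2611, 0.0901]
tcp_rot: [[-0.975, -0.219, -0.039], [-0.22, 0.975, 0.02], [0.034, 0.028, -0.999]]
force: [0.5, 0.1, -1.0]
opening: 0.403
```

Run:
```python
from h import *
c=snap('wrist','w26');d=snap('side','s26');cv2.imwrite('pics/s26c.png',cv2.resize(d['image'][160:300,310:470],None,fx=4,fy=4))
plan([.588,.30,.2],-95.8,n=15)
s=bot.read_state(); R=np.array(s['tcp_rot']);p=np.array(s['position'])
o,dd=ray(c,(310,137));O=R.T@(o-p);D=R.T@dd;t=(-.030-O[2])/D[2];print(O+t*D)
```

```text
t 29.25 pos [ 0.6136 -0.2633  0.0945] yaw -167.3 op 0.406 F [ 1.2 -0.2 -0.2] j [-33.  43.  80.  -0.  59. 135.] n 15 dist [-25.6 563.3 105.5] dyaw 71.5
[[-6, 37, -6], -0.083], [[-9, 36, -7], -0.083], [[-12, 36, -7], -0.083], [[-15, 34, -7], -0.083], [[-18, 33, -7], -0.083]
[[-21, 31, -7], -0.083], [[-23, 29, -7], -0.083], [[-26, 27, -7], -0.083], [[-28, 25, -7], -0.083], [[-30, 23, -7], -0.083]
[[-32, 20, -7], -0.083], [[-33, 17, -8], -0.083], [[-34, 15, -8], -0.083], [[-36, 12, -8], -0.083], [[-36, 9, -8], -0.083]
[ 0.00175284 -0.05460143 -0.03      ]
```

View pics/s26c.png

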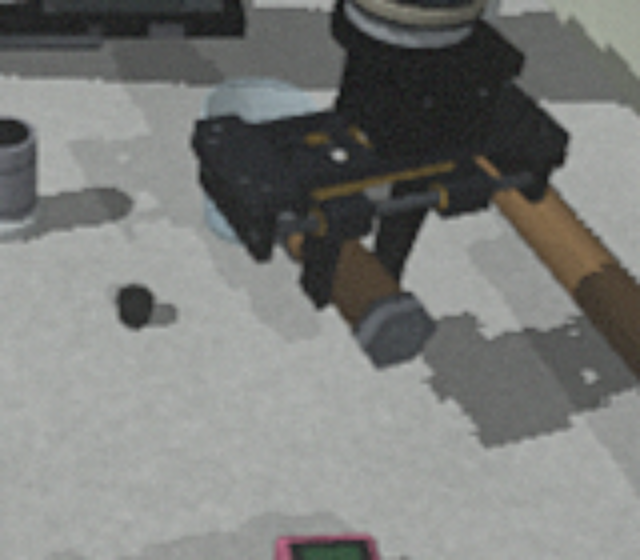

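View pics/w26.png

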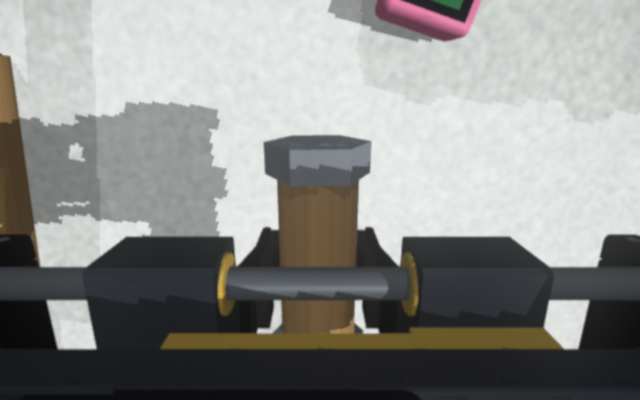

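Request:
send_rows --motion '[[[0,0,-25],-0.08],[[0,0,-25],-0.08],[[0,0,-25],-0.08],[[0,0,-25],-0.08],[[0,0,-25],-0.08]]'

```text
time_s: 29.67
position: [0.6121, -0.2619, 0.2166]
tcp_rot: [[-0.802, -0.595, -0.044], [-0.596, 0.802, 0.023], [0.022, 0.045, -0.999]]
force: [0.0, -0.4, -0.5]
opening: 0.402
```

Run:
```python
from h import *
plan([.588,.31,.2],-95.8,n=15)
```

```text
t 29.67 pos [ 0.6121 -0.2619  0.2166] yaw -143.39 op 0.402 F [ 0.  -0.4 -0.5] j [-33.  35.  74.  -0.  74. 111.] n 15 dist [-24.1 571.9 -16.6] dyaw 47.59
[[-21, 32, 2], -0.055], [[-23, 30, 2], -0.055], [[-25, 29, 2], -0.055], [[-26, 28, 2], -0.055], [[-28, 26, 2], -0.055]
[[-29, 24, 2], -0.055], [[-31, 23, 1], -0.055], [[-32, 21, 1], -0.055], [[-33, 19, 1], -0.055], [[-34, 17, 1], -0.055]
[[-35, 16, 1], -0.055], [[-36, 14, 1], -0.055], [[-36, 12, 1], -0.055], [[-37, 10, 1], -0.055], [[-37, 8, 1], -0.055]
```

Request:
send_rows --motion '[[[-21,32,0],-0.055],[[-23,30,0],-0.055],[[-25,29,0],-0.055],[[-26,28,0],-0.055],[[-28,26,0],-0.055]]'

```text
time_s: 30.08
position: [0.6071, -0.0783, 0.2266]
tcp_rot: [[-0.61, -0.792, -0.027], [-0.792, 0.61, 0.01], [0.009, 0.028, -1.0]]
force: [0.9, 1.0, -1.7]
opening: 0.406
```

Request:
send_rows --motion '[[[-29,24,0],-0.055],[[-31,23,0],-0.055],[[-32,21,0],-0.055],[[-33,19,0],-0.055],[[-34,17,0],-0.055]]'

```text
time_s: 30.5
position: [0.5958, 0.1211, 0.2273]
tcp_rot: [[-0.361, -0.932, -0.031], [-0.932, 0.361, 0.011], [0.001, 0.032, -0.999]]
force: [-0.0, -0.8, -0.6]
opening: 0.404
```

Run:
```python
from h import *
plan([.588,.33,.15],-95.8,n=10)
```

```text
t 30.5 pos [0.5958 0.1211 0.2273] yaw -111.18 op 0.404 F [-0.  -0.8 -0.6] j [  1.  29.  83.   1.  69. 112.] n 10 dist [ -7.8 208.9 -77.3] dyaw 15.38
[[-19, 8, 8], -0.027], [[-19, 8, 8], -0.027], [[-20, 7, 8], -0.027], [[-20, 6, 8], -0.027], [[-20, 6, 8], -0.027]
[[-20, 5, 8], -0.027], [[-20, 5, 8], -0.027], [[-20, 4, 8], -0.027], [[-21, 4, 8], -0.027], [[-21, 3, 8], -0.027]
```

Request:
send_rows --motion '[[[-19,8,7],-0.027],[[-19,8,7],-0.027],[[-20,7,7],-0.027],[[-20,6,7],-0.027],[[-20,6,7],-0.027]]'

```text
time_s: 30.92
position: [0.5879, 0.2364, 0.1926]
tcp_rot: [[-0.218, -0.975, -0.03], [-0.976, 0.218, 0.012], [-0.005, 0.032, -0.999]]
force: [0.7, -0.3, 0.1]
opening: 0.404
```

Request:
send_rows --motion '[[[-20,5,8],-0.027],[[-20,5,8],-0.027],[[-20,4,8],-0.027],[[-18,4,8],-0.027],[[-14,3,8],-0.027]]'

```text
time_s: 31.33
position: [0.5779, 0.337, 0.1496]
tcp_rot: [[-0.076, -0.997, -0.034], [-0.997, 0.076, 0.011], [-0.008, 0.035, -0.999]]
force: [-0.2, -1.0, -1.5]
opening: 0.406
```

Run:
```python
from h import *
plan([.588,.33,.07],-95.8,n=5)
c=snap('wrist','w27')
```

```text
t 31.33 pos [0.5779 0.337  0.1496] yaw -94.36 op 0.406 F [-0.2 -1.  -1.5] j [ 20.  39.  78.   1.  65. 114.] n 5 dist [ 10.1  -7.  -79.6] dyaw -1.44
[[1, -3, 16], 0.005], [[1, -3, 16], 0.005], [[1, -3, 16], 0.005], [[1, -3, 16], 0.005], [[1, -3, 16], 0.005]
```

View pics/w27.png

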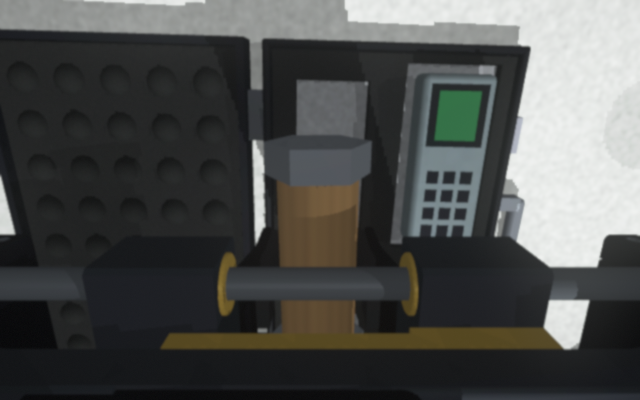

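Request:
send_rows --motion '[[[1,-3,16],0.005],[[1,-3,16],0.005],[[1,-3,16],0.005],[[1,-3,16],0.005],[[1,-3,16],0.005]]'

```text
time_s: 31.8
position: [0.5884, 0.3363, 0.0661]
tcp_rot: [[-0.093, -0.995, -0.032], [-0.996, 0.093, 0.013], [-0.009, 0.033, -0.999]]
force: [-1.0, -0.4, -0.3]
opening: 0.403
```

Run:
```python
from h import *
plan([.588,.33,.03],-95.8,n=5)
c=snap('wrist','w28')
```

```text
t 31.8 pos [0.5884 0.3363 0.0661] yaw -95.36 op 0.403 F [-1.  -0.4 -0.3] j [ 20.  45.  79.   2.  57. 114.] n 5 dist [ -0.4  -6.3 -36.1] dyaw -0.44
[[1, -0, 7], 0.002], [[1, -0, 7], 0.002], [[1, -0, 7], 0.002], [[1, -0, 7], 0.002], [[1, -0, 7], 0.002]
```

View pics/w28.png

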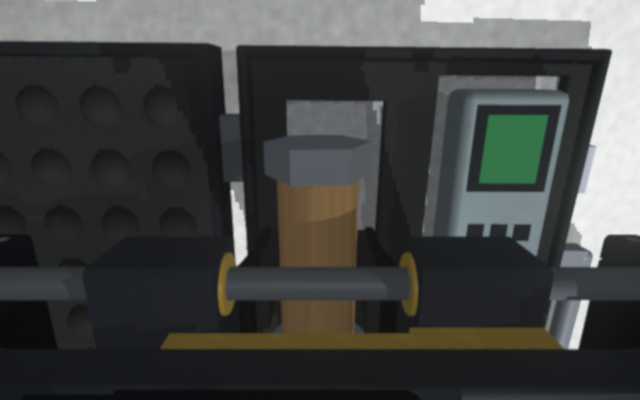

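Request:
send_rows --motion '[[[2,0,7],0],[[2,0,7],0],[[2,0,7],0],[[1,0,7],0],[[0,0,4],0]]'

```text
time_s: 32.27
position: [0.585, 0.3262, 0.0285]
tcp_rot: [[-0.095, -0.995, -0.038], [-0.995, 0.095, 0.01], [-0.006, 0.039, -0.999]]
force: [0.5, -0.3, -0.6]
opening: 0.405
```

Run:
```python
from h import *
plan([.588,.33,.02],-95.8,n=5)
c=snap('wrist','w29')
```

```text
t 32.27 pos [0.585  0.3262 0.0285] yaw -95.45 op 0.405 F [ 0.5 -0.3 -0.6] j [ 19.  48.  81.   2.  53. 114.] n 5 dist [ 3.   3.8 -8.5] dyaw -0.35
[[-1, -1, 2], 0.001], [[-1, -1, 2], 0.001], [[-1, -1, 2], 0.001], [[-1, -1, 2], 0.001], [[-1, -1, 2], 0.001]
```

View pics/w29.png

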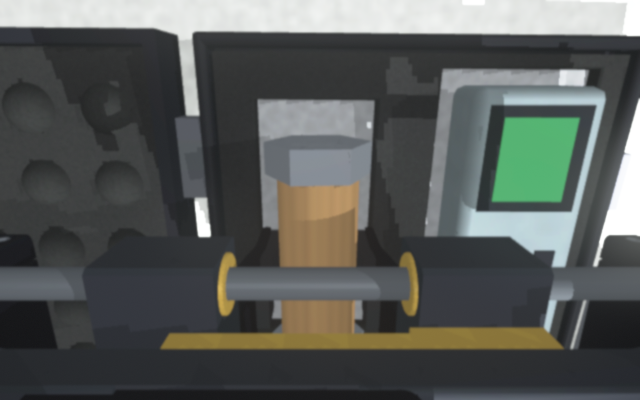

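Request:
send_rows --motion '[[[-1,-2,3],0],[[0,-1,3],0],[[0,0,2],0],[[0,0,0],0],[[0,0,0],0]]'

```text
time_s: 32.73
position: [0.5888, 0.3278, 0.0203]
tcp_rot: [[-0.094, -0.995, -0.036], [-0.996, 0.094, 0.01], [-0.007, 0.037, -0.999]]
force: [0.1, 0.1, -1.1]
opening: 0.406
```

Request:
send_rows --motion '[[[0,0,1],0],[[0,0,0],0],[[0,0,0],0],[[0,0,0],0],[[0,0,0],0]]'

```text
time_s: 33.15
position: [0.5894, 0.3283, 0.0203]
tcp_rot: [[-0.094, -0.995, -0.034], [-0.996, 0.094, 0.011], [-0.008, 0.035, -0.999]]
force: [0.3, 0.3, -0.9]
opening: 0.406
```

Request:
send_rows --motion '[[[0,0,2],0],[[0,0,0],0],[[0,0,0],0],[[0,0,0],0],[[0,0,0],0]]'

```text
time_s: 33.57
position: [0.5897, 0.3285, 0.0194]
tcp_rot: [[-0.094, -0.995, -0.033], [-0.996, 0.094, 0.011], [-0.008, 0.034, -0.999]]
force: [-0.8, 0.6, -0.1]
opening: 0.4
```

Request:
send_rows --motion '[[[0,0,2],0],[[0,0,0],0],[[0,0,0],0],[[0,0,0],0],[[0,0,0],0]]'

```text
time_s: 33.98
position: [0.5901, 0.3287, 0.0192]
tcp_rot: [[-0.094, -0.995, -0.032], [-0.996, 0.094, 0.012], [-0.009, 0.033, -0.999]]
force: [-0.4, 0.1, 0.7]
opening: 0.407
```

Request:
send_rows --motion '[[[0,0,0],0],[[0,0,0],0],[[0,0,0],0],[[0,0,0],0],[[0,0,0],0]]' --gripper 0.48

```text
time_s: 34.4
position: [0.59, 0.3288, 0.0181]
tcp_rot: [[-0.094, -0.995, -0.033], [-0.996, 0.094, 0.012], [-0.009, 0.033, -0.999]]
force: [0.6, -0.7, 0.3]
opening: 0.516
```

Run:
```python
from h import *
plan([.588,.33,.02],-95.8,n=5)
c=snap('wrist','w30')
```

```text
t 34.4 pos [0.59   0.3288 0.0181] yaw -95.4 op 0.516 F [ 0.6 -0.7  0.3] j [ 19.  49.  81.   2.  52. 114.] n 5 dist [-2.   1.2  1.9] dyaw -0.4
[[-0, 0, -0], 0.001], [[-0, 0, -0], 0.001], [[-0, 0, -0], 0.001], [[-0, 0, -0], 0.001], [[-0, 0, -0], 0.001]
```

View pics/w30.png

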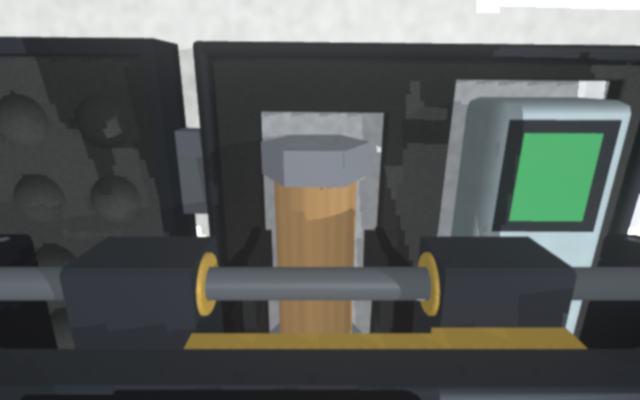

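Request:
send_rows --motion '[[[0,0,-6],0],[[0,0,-14],0],[[0,0,-25],0],[[0,0,-35],0],[[0,0,-35],0]]'

```text
time_s: 34.87
position: [0.5878, 0.3251, 0.1301]
tcp_rot: [[-0.094, -0.994, -0.052], [-0.996, 0.094, 0.005], [-0.0, 0.052, -0.999]]
force: [0.4, 0.4, 1.2]
opening: 0.52
```

Request:
send_rows --motion '[[[0,0,-35],0],[[0,10,-35],0],[[0,20,-20],0],[[0,0,0],0],[[0,0,0],0]]' --gripper 0

```text
time_s: 35.28
position: [0.5676, 0.3288, 0.2426]
tcp_rot: [[-0.095, -0.995, -0.027], [-0.995, 0.095, 0.013], [-0.011, 0.029, -1.0]]
force: [0.3, -0.5, -1.0]
opening: 0.812
```

Run:
```python
from h import *
plan([.45,-.06,.22],-60,n=15)
c=snap('wrist','w31');d=snap('side','s31');cv2.imwrite('pics/s31c.png',cv2.resize(d['image'][90:190,250:400],None,fx=5,fy=5))
```

```text
t 35.28 pos [0.5676 0.3288 0.2426] yaw -95.45 op 0.812 F [ 0.3 -0.5 -1. ] j [ 20.  32.  75.   1.  74. 115.] n 15 dist [-117.6 -388.8  -22.6] dyaw 35.45
[[27, 5, 1], -0.041], [[26, 6, 1], -0.041], [[26, 7, 1], -0.041], [[26, 9, 1], -0.041], [[25, 10, 2], -0.041]
[[25, 11, 2], -0.041], [[24, 12, 2], -0.041], [[24, 13, 2], -0.041], [[23, 14, 2], -0.041], [[23, 15, 2], -0.041]
[[22, 15, 2], -0.041], [[22, 16, 2], -0.041], [[21, 17, 2], -0.041], [[20, 18, 2], -0.041], [[19, 19, 2], -0.041]
```

View pics/w31.png

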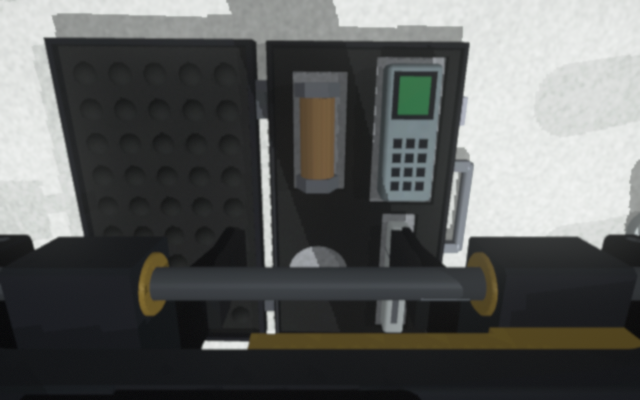

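View pics/s31c.png

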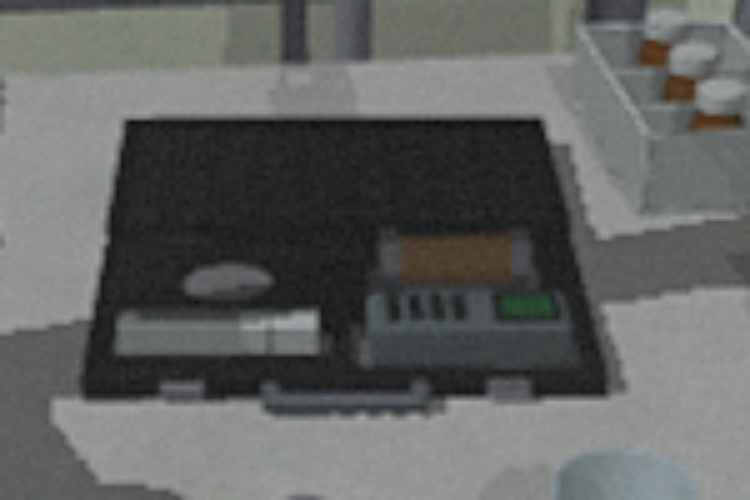

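Request:
send_rows --motion '[[[27,6,0],0],[[27,6,0],0],[[27,6,0],0],[[27,6,0],0],[[27,6,0],0]]'

```text
time_s: 35.8
position: [0.523, 0.1963, 0.231]
tcp_rot: [[-0.088, -0.995, -0.041], [-0.996, 0.088, 0.012], [-0.008, 0.042, -0.999]]
force: [0.1, -0.5, 0.8]
opening: 0.997
```

Request:
send_rows --motion '[[[27,6,0],0],[[27,6,0],0],[[27,6,0],0],[[27,6,0],0],[[27,6,0],0]]'

```text
time_s: 36.22
position: [0.4749, 0.057, 0.2216]
tcp_rot: [[-0.089, -0.994, -0.061], [-0.996, 0.088, 0.011], [-0.005, 0.062, -0.998]]
force: [0.6, 0.0, 0.3]
opening: 0.998
```

Run:
```python
from h import *
plan([.437,-.062,.2],-95.8)
```

```text
t 36.22 pos [0.4749 0.057  0.2216] yaw -95.1 op 0.998 F [0.6 0.  0.3] j [ -7.  20. 100.   0.  63.  88.] n 5 dist [ -37.9 -119.   -21.6] dyaw -0.7
[[24, 5, 5], 0.002], [[24, 5, 5], 0.002], [[24, 5, 5], 0.002], [[24, 5, 5], 0.002], [[24, 5, 5], 0.002]
```

Request:
send_rows --motion '[[[24,5,0],0],[[24,5,0],0],[[24,5,0],0],[[24,5,0],0],[[24,5,0],0]]'

```text
time_s: 36.63
position: [0.4328, -0.067, 0.2142]
tcp_rot: [[-0.091, -0.993, -0.08], [-0.996, 0.09, 0.015], [-0.008, 0.081, -0.997]]
force: [-0.4, 0.1, -0.2]
opening: 0.998
```

Request:
send_rows --motion '[[[0,0,0],0],[[0,0,0],0],[[0,0,0],0],[[0,0,0],0],[[0,0,0],0]]'

```text
time_s: 37.05
position: [0.4302, -0.0697, 0.2089]
tcp_rot: [[-0.099, -0.991, -0.092], [-0.995, 0.097, 0.02], [-0.011, 0.094, -0.996]]
force: [-0.1, 0.4, -0.9]
opening: 1.003
```

Run:
```python
from h import *
plan([.437,-.062,.1],-95.8)
c=snap('wrist','w32');import pickle;pickle.dump(c,open('w32.pkl','wb'))
for k,z in [('cell_mid',.0375)]:
  print([ (round(r['p'],2),np.round(r['xy']),onz(c,r['xy'],z)) for r in place_of('wrist',k)[:2]])
```

```text
t 37.05 pos [ 0.4302 -0.0697  0.2089] yaw -95.67 op 1.003 F [-0.1  0.4 -0.9] j [-23.  19. 105.  -1.  61.  73.] n 5 dist [   6.8    7.7 -108.9] dyaw -0.13
[[-1, -3, 22], 0.000], [[-1, -3, 22], 0.000], [[-1, -3, 22], 0.000], [[-1, -3, 22], 0.000], [[-1, -3, 22], 0.000]
[(0.63, array([303., 148.]), array([ 0.43680552, -0.05368484,  0.0375    ]))]
```

View pics/w32.png

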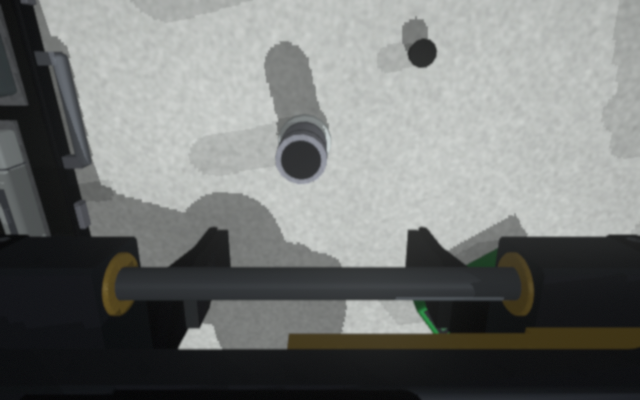

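Request:
send_rows --motion '[[[0,-30,0],0],[[0,-30,0],0],[[0,-30,0],0],[[0,0,0],0],[[0,0,0],0]]'

```text
time_s: 37.57
position: [0.5213, -0.0737, 0.2]
tcp_rot: [[-0.092, -0.991, -0.094], [-0.996, 0.091, 0.021], [-0.012, 0.095, -0.995]]
force: [-1.0, 0.8, -0.4]
opening: 0.996
```

Run:
```python
from h import *
plan([.437,-.062,.2],-95.8)
```

```text
t 37.57 pos [ 0.5213 -0.0737  0.2   ] yaw -95.28 op 0.996 F [-1.   0.8 -0.4] j [-20.  27.  94.  -1.  65.  76.] n 5 dist [-84.3  11.7   0. ] dyaw -0.52
[[-1, 17, 2], 0.002], [[-1, 17, 2], 0.002], [[-1, 17, 2], 0.002], [[-1, 17, 2], 0.002], [[-1, 17, 2], 0.002]
```

Request:
send_rows --motion '[[[0,10,0],0],[[0,10,0],0],[[0,10,0],0],[[0,0,0],0],[[0,0,0],0]]'

```text
time_s: 37.98
position: [0.4834, -0.0678, 0.2031]
tcp_rot: [[-0.089, -0.991, -0.099], [-0.996, 0.088, 0.022], [-0.013, 0.101, -0.995]]
force: [-0.3, 0.3, 0.2]
opening: 1.002
```

Run:
```python
from h import *
plan([.437,-.062,.2],-95.8)
```

```text
t 37.98 pos [ 0.4834 -0.0678  0.2031] yaw -95.13 op 1.002 F [-0.3  0.3  0.2] j [-21.  24.  99.  -1.  64.  75.] n 5 dist [-46.4   5.8  -3.1] dyaw -0.67
[[-0, 9, 2], 0.002], [[-0, 9, 2], 0.002], [[-0, 9, 2], 0.002], [[-0, 9, 2], 0.002], [[-0, 9, 2], 0.002]
```

Run:
```python
from h import *
import pickle
c=pickle.load(open('w32.pkl','rb'));print(onz(c,(301.5,159),.075))
c=snap('wrist','w33');d=snap('side','s33');print([ (round(r['p'],2),np.round(r['xy']),onz(c,r['xy'],.0375)) for r in place_of('wrist','cell_mid')[:2]])
cv2.imwrite('pics/s33c.png',cv2.resize(d['image'][170:230,280:340],None,fx=8,fy=8))
cc=capture('scene');cv2.imwrite('pics/c33c.png',cv2.resize(cc['image'][180:230,290:350],None,fx=8,fy=8))
```

```text
[ 0.43645252 -0.05453377  0.075     ]
[(0.79, array([314., 200.]), array([ 0.43710936, -0.05709437,  0.0375    ]))]
```

View pics/w33.png

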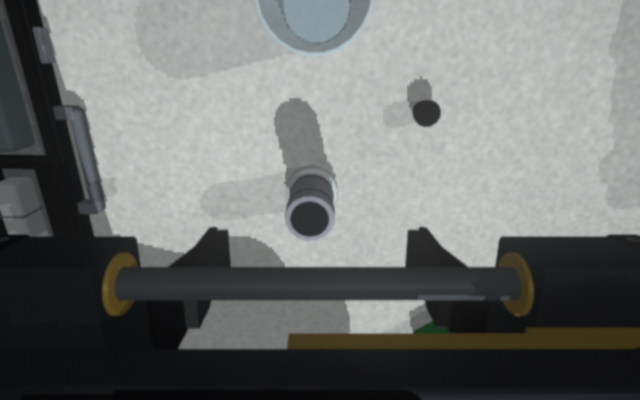

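View pics/s33c.png

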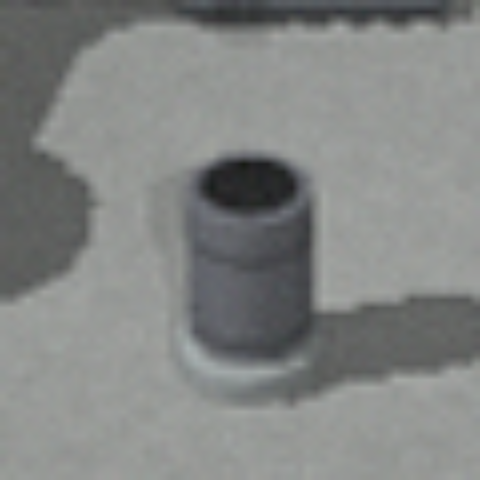

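Run:
```python
from h import *
plan([.435,-.056,.12],-95.2,n=5)
```

```text
t 38.18 pos [ 0.4852 -0.0683  0.2029] yaw -95.13 op 1.0 F [ 0.5 -0.1  0. ] j [-21.  24.  98.  -1.  64.  75.] n 5 dist [-50.2  12.3 -82.9] dyaw -0.07
[[-1, 9, 18], 0.000], [[-1, 9, 18], 0.000], [[-1, 9, 18], 0.000], [[-1, 9, 18], 0.000], [[-1, 9, 18], 0.000]
```

Request:
send_rows --motion '[[[-1,9,17],0],[[-1,9,17],0],[[-1,9,17],0],[[-1,9,17],0],[[-1,9,17],0]]'

```text
time_s: 38.6
position: [0.4415, -0.0611, 0.1238]
tcp_rot: [[-0.089, -0.993, -0.078], [-0.996, 0.088, 0.014], [-0.007, 0.079, -0.997]]
force: [1.2, 0.1, -0.7]
opening: 1.0
```

Run:
```python
from h import *
plan([.435,-.056,.08],-95.2,n=5)
c=snap('wrist','w34')
s=bot.read_state(); R=np.array(s['tcp_rot']);print(R[:,2])
print([ (round(r['p'],2),np.round(r['xy']),onz(c,r['xy'],.0375)) for r in place_of('wrist','cell_mid')[:2]])
```

```text
t 38.6 pos [ 0.4415 -0.0611  0.1238] yaw -95.11 op 1.0 F [ 1.2  0.1 -0.7] j [-22.  28. 109.  -1.  47.  74.] n 5 dist [ -6.5   5.1 -43.8] dyaw -0.09
[[-1, 1, 9], 0.000], [[-1, 1, 9], 0.000], [[-1, 1, 9], 0.000], [[-1, 1, 9], 0.000], [[-1, 1, 9], 0.000]
[-0.08775004  0.01776207 -0.99598416]
[]
```

View pics/w34.png

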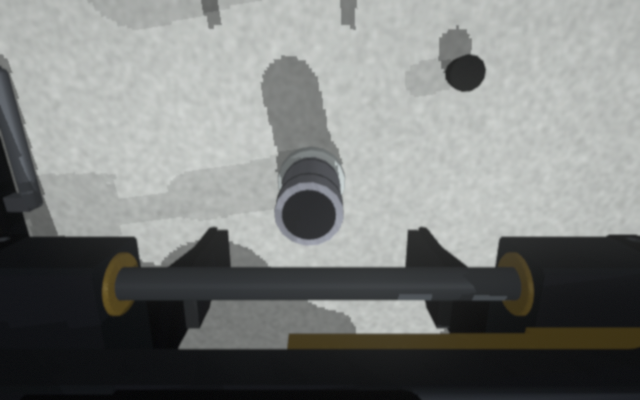

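Request:
send_rows --motion '[[[-1,1,14],0],[[-1,1,14],0],[[-1,1,14],0],[[-1,1,14],0],[[0,0,10],0]]'

```text
time_s: 39.12
position: [0.4393, -0.0581, 0.0593]
tcp_rot: [[-0.09, -0.993, -0.07], [-0.996, 0.089, 0.011], [-0.005, 0.07, -0.998]]
force: [-0.1, 0.0, -0.5]
opening: 1.005
```

Run:
```python
from h import *
plan([.435,-.056,.045],-95.2,n=5)
c=snap('wrist','w35')
s=bot.read_state(); R=np.array(s['tcp_rot']);print(R[:,2],s['position']-.019*R[:,2])
print(proj(c,[.4365,-.056,.075]))
```

```text
t 39.12 pos [ 0.4393 -0.0581  0.0593] yaw -95.16 op 1.005 F [-0.1  0.  -0.5] j [-21.  35. 113.  -1.  36.  75.] n 5 dist [ -4.3   2.1 -14.3] dyaw -0.04
[[-0, 1, 3], 0.000], [[-0, 1, 3], 0.000], [[-0, 1, 3], 0.000], [[-0, 1, 3], 0.000], [[-0, 1, 3], 0.000]
[-0.0712885   0.01175285 -0.99738649] [ 0.44030629 -0.05831121  0.07718313]
[[315.13352399 266.28261245]]
```

View pics/w35.png

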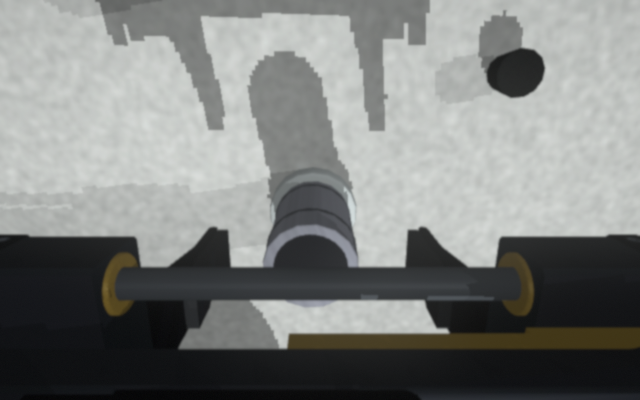

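Request:
send_rows --motion '[[[-2,2,4],0],[[-1,1,4],0],[[0,1,4],0],[[0,0,2],0],[[0,0,0],0]]' --gripper 0.35

```text
time_s: 39.58
position: [0.4391, -0.056, 0.0455]
tcp_rot: [[-0.09, -0.994, -0.064], [-0.996, 0.09, 0.009], [-0.003, 0.065, -0.998]]
force: [-0.0, -0.4, -0.3]
opening: 0.713
```

Run:
```python
from h import *
plan([.435,-.055,.045],-95.2,n=5)
c=snap('wrist','w36')
s=bot.read_state(); R=np.array(s['tcp_rot']);print(R[:,2],s['position']-.019*R[:,2])
```

```text
t 39.58 pos [ 0.4391 -0.056   0.0455] yaw -95.17 op 0.713 F [-0.  -0.4 -0.3] j [-21.  37. 113.  -2.  34.  75.] n 5 dist [-4.1  1.  -0.5] dyaw -0.03
[[-0, 1, 0], 0.000], [[-0, 1, 0], 0.000], [[-0, 1, 0], 0.000], [[-0, 1, 0], 0.000], [[-0, 1, 0], 0.000]
[-0.06395266  0.00896421 -0.99791267] [ 0.44031611 -0.05619031  0.06457239]
```

View pics/w36.png

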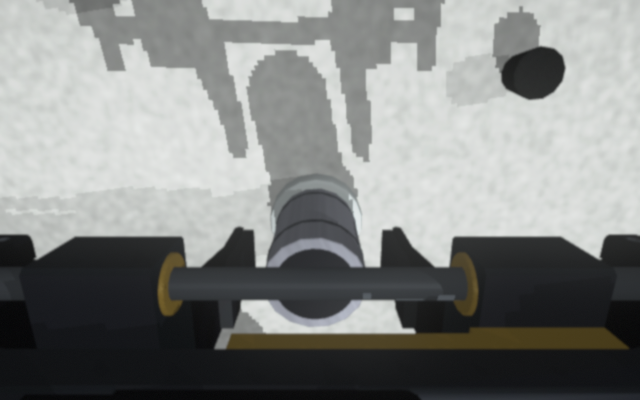

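Request:
send_rows --motion '[[[0,3,0],0],[[0,0,0],0],[[0,0,0],0],[[0,0,0],0],[[0,0,0],0]]'

```text
time_s: 40.05
position: [0.4364, -0.056, 0.0469]
tcp_rot: [[-0.09, -0.994, -0.062], [-0.996, 0.09, 0.008], [-0.003, 0.062, -0.998]]
force: [0.2, 0.4, -1.2]
opening: 0.653
```

Request:
send_rows --motion '[[[0,0,0],0],[[0,0,0],0],[[0,0,0],0],[[0,0,0],0],[[0,0,0],0]]' --gripper 1

```text
time_s: 40.47
position: [0.4365, -0.056, 0.0471]
tcp_rot: [[-0.09, -0.994, -0.062], [-0.996, 0.09, 0.008], [-0.003, 0.062, -0.998]]
force: [0.5, -0.8, 0.6]
opening: 0.496
```

Request:
send_rows --motion '[[[0,0,0],0],[[0,0,0],0],[[0,0,-2],0],[[0,0,-4],0],[[0,0,-6],0]]'

```text
time_s: 40.88
position: [0.436, -0.0556, 0.0584]
tcp_rot: [[-0.09, -0.994, -0.065], [-0.996, 0.09, 0.01], [-0.004, 0.066, -0.998]]
force: [0.9, 0.9, -2.8]
opening: 0.495
```

Run:
```python
from h import *
plan([.435,-.055,.145],-95.2,n=5)
d=snap('side','s37');cv2.imwrite('pics/s37c.png',cv2.resize(d['image'][130:240,250:370],None,fx=5,fy=5))
```

```text
t 40.88 pos [ 0.436  -0.0556  0.0584] yaw -95.19 op 0.495 F [ 0.9  0.9 -2.8] j [-21.  35. 113.  -1.  35.  75.] n 5 dist [-1.   0.6 86.6] dyaw -0.01
[[-0, 1, -17], 0.000], [[-0, 1, -17], 0.000], [[-0, 1, -17], 0.000], [[-0, 1, -17], 0.000], [[-0, 1, -17], 0.000]
```

View pics/s37c.png

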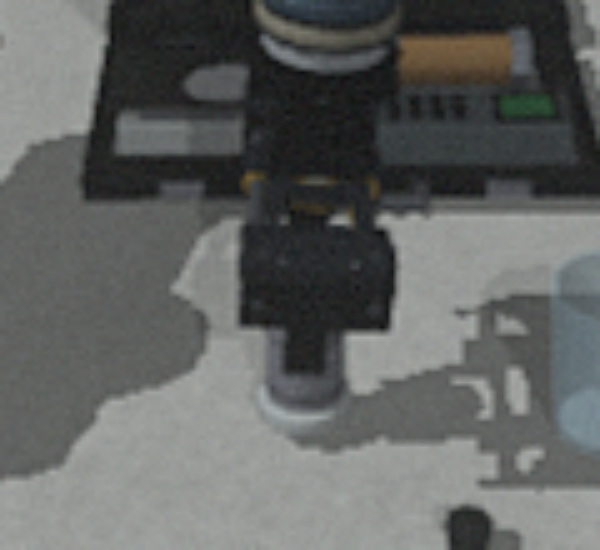

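Request:
send_rows --motion '[[[0,0,-17],0],[[0,0,-20],0],[[0,0,-20],0],[[-10,0,-20],0],[[-20,0,-10],0]]'

```text
time_s: 41.35
position: [0.4438, -0.0281, 0.149]
tcp_rot: [[-0.094, -0.993, -0.068], [-0.996, 0.094, 0.01], [-0.004, 0.069, -0.998]]
force: [0.6, 0.5, -3.2]
opening: 0.496
```

Run:
```python
from h import *
plan([.43,.33,.15],-95.2,n=15)
```

```text
t 41.35 pos [ 0.4438 -0.0281  0.149 ] yaw -95.41 op 0.496 F [ 0.6  0.5 -3.2] j [-18.  25. 109.  -1.  50.  78.] n 15 dist [-13.8 358.1   1. ] dyaw 0.21
[[-24, 3, 0], -0.000], [[-24, 3, 0], -0.000], [[-24, 3, 0], -0.000], [[-24, 3, 0], -0.000], [[-24, 3, 0], -0.000]
[[-24, 3, 0], -0.000], [[-24, 3, 0], -0.000], [[-24, 3, 0], -0.000], [[-24, 3, 0], -0.000], [[-24, 3, 0], -0.000]
[[-24, 3, 0], -0.000], [[-24, 3, 0], -0.000], [[-24, 3, 0], -0.000], [[-24, 3, 0], -0.000], [[-24, 3, 0], -0.000]
```

Request:
send_rows --motion '[[[-24,2,0],0],[[-24,2,0],0],[[-24,2,0],0],[[-24,2,0],0],[[-24,2,0],0]]'

```text
time_s: 41.77
position: [0.4481, 0.0948, 0.1553]
tcp_rot: [[-0.1, -0.993, -0.057], [-0.995, 0.1, 0.008], [-0.002, 0.057, -0.998]]
force: [-0.7, -0.3, -2.9]
opening: 0.5
```

Request:
send_rows --motion '[[[-24,2,0],0],[[-24,2,0],0],[[-24,2,0],0],[[-24,2,0],0],[[-24,2,0],0]]'

```text
time_s: 42.18
position: [0.4473, 0.2212, 0.1574]
tcp_rot: [[-0.1, -0.993, -0.058], [-0.995, 0.1, 0.007], [-0.002, 0.058, -0.998]]
force: [0.5, -0.6, -2.6]
opening: 0.497
```

Run:
```python
from h import *
plan([.42,.345,.13],-95.2,n=5)
```

```text
t 42.18 pos [0.4473 0.2212 0.1574] yaw -95.73 op 0.497 F [ 0.5 -0.6 -2.6] j [ 13.  27. 102.   1.  54. 108.] n 5 dist [-27.3 123.8 -27.4] dyaw 0.53
[[-24, 8, 6], -0.002], [[-24, 8, 6], -0.002], [[-24, 7, 6], -0.002], [[-24, 7, 6], -0.002], [[-24, 7, 6], -0.002]
```

Request:
send_rows --motion '[[[-24,8,4],0],[[-24,8,4],0],[[-24,7,4],0],[[-24,7,4],0],[[-20,6,4],0]]'

```text
time_s: 42.6
position: [0.4204, 0.3467, 0.1406]
tcp_rot: [[-0.099, -0.994, -0.055], [-0.995, 0.099, 0.008], [-0.002, 0.055, -0.998]]
force: [0.4, 0.1, -3.6]
opening: 0.501
```

Run:
```python
from h import *
plan([.4187,.3465,.09],-95.2,n=5)
c=snap('wrist','w38'); s=bot.read_state(); print(np.array(s['tcp_rot'])[:,2])
```

```text
t 42.6 pos [0.4204 0.3467 0.1406] yaw -95.7 op 0.501 F [ 0.4  0.1 -3.6] j [ 27.  31.  97.   2.  55. 121.] n 5 dist [ -1.7  -0.2 -50.6] dyaw 0.5
[[0, -0, 10], -0.002], [[0, -0, 10], -0.002], [[0, -0, 10], -0.002], [[0, -0, 10], -0.002], [[0, -0, 10], -0.002]
[-0.05545873  0.01081198 -0.99840244]
```

View pics/w38.png

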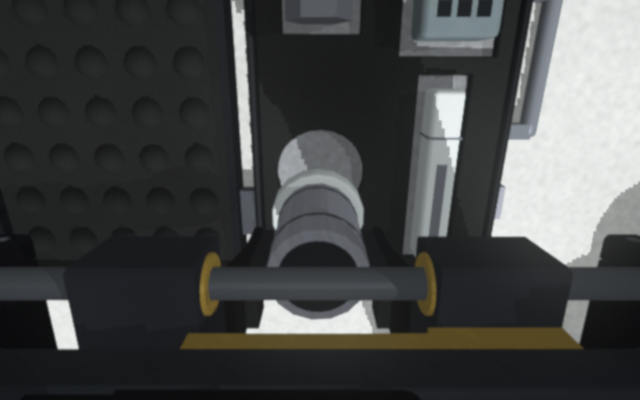

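Request:
send_rows --motion '[[[0,0,12],0],[[0,0,12],0],[[0,0,12],0],[[0,0,12],0],[[0,0,8],0]]'

```text
time_s: 43.07
position: [0.4149, 0.3539, 0.0843]
tcp_rot: [[-0.09, -0.995, -0.052], [-0.996, 0.09, 0.012], [-0.008, 0.053, -0.999]]
force: [-0.3, -0.1, -2.5]
opening: 0.499
```

Run:
```python
from h import *
plan([.4187,.3465,.065],-95.2,n=5)
c=snap('wrist','w39'); s=bot.read_state(); print(np.array(s['tcp_rot'])[:,2])
d=snap('scene','c39');cv2.imwrite('pics/c39c.png',cv2.resize(d['image'][190:310,390:530],None,fx=5,fy=5))
print(proj(c,[.4187,.3473,.015]))
```

```text
t 43.07 pos [0.4149 0.3539 0.0843] yaw -95.19 op 0.499 F [-0.3 -0.1 -2.5] j [ 28.  36.  99.   3.  47. 121.] n 5 dist [  3.8  -7.4 -19.3] dyaw -0.01
[[1, -1, 4], 0.000], [[1, -1, 4], 0.000], [[1, -1, 4], 0.000], [[1, -1, 4], 0.000], [[1, -1, 4], 0.000]
[-0.05431395  0.01109461 -0.99846227]
[[328.90763772 190.2907682 ]]
```

View pics/w39.png

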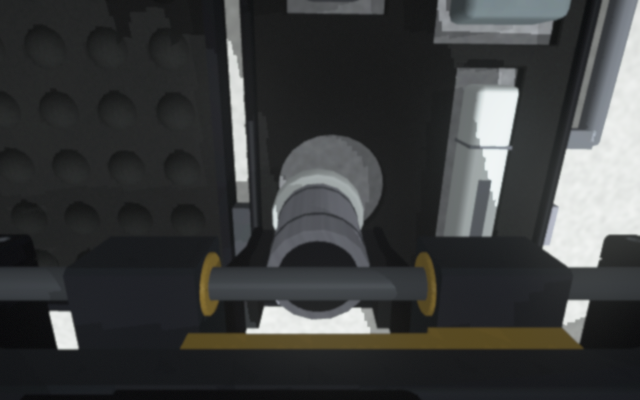

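View pics/c39c.png

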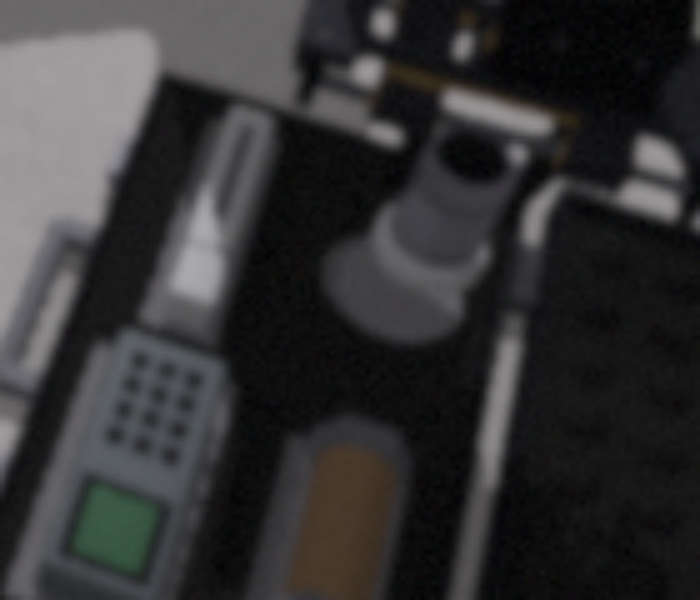

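Request:
send_rows --motion '[[[2,-1,4],0],[[2,-1,4],0],[[2,-1,4],0],[[1,-1,4],0],[[0,0,2],0]]'

```text
time_s: 43.58
position: [0.4191, 0.3458, 0.0666]
tcp_rot: [[-0.091, -0.995, -0.049], [-0.996, 0.091, 0.013], [-0.009, 0.05, -0.999]]
force: [-0.3, -0.1, -3.1]
opening: 0.503
```

Run:
```python
from h import *
plan([.4187,.3465,.055],-95.2,n=5)
c=snap('wrist','w40'); s=bot.read_state(); print(np.array(s['tcp_rot'])[:,2])
print(proj(c,[.4187,.3473,.015]))
```

```text
t 43.58 pos [0.4191 0.3458 0.0666] yaw -95.24 op 0.503 F [-0.3 -0.1 -3.1] j [ 27.  38. 100.   3.  45. 120.] n 5 dist [ -0.4   0.7 -11.6] dyaw 0.04
[[-0, -0, 2], -0.000], [[-0, -0, 2], -0.000], [[-0, -0, 2], -0.000], [[-0, -0, 2], -0.000], [[-0, -0, 2], -0.000]
[-0.05003707  0.01308249 -0.99866167]
[[317.33245346 206.89621617]]
```

View pics/w40.png

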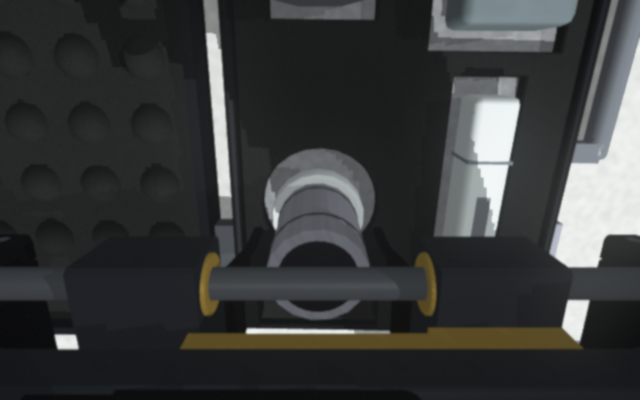

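Request:
send_rows --motion '[[[0,0,3],0],[[0,0,3],0],[[0,0,3],0],[[0,0,1],0],[[0,0,0],0]]'

```text
time_s: 44.05
position: [0.4188, 0.3462, 0.0556]
tcp_rot: [[-0.092, -0.995, -0.049], [-0.996, 0.091, 0.014], [-0.009, 0.05, -0.999]]
force: [0.1, -0.3, -3.3]
opening: 0.501
```

Request:
send_rows --motion '[[[0,0,1],0],[[0,0,0],0],[[0,0,0],0],[[0,0,0],0],[[0,0,0],0]]'

```text
time_s: 44.47
position: [0.4188, 0.3465, 0.0547]
tcp_rot: [[-0.091, -0.995, -0.049], [-0.996, 0.091, 0.014], [-0.009, 0.05, -0.999]]
force: [0.8, 0.2, -3.0]
opening: 0.5
```

Request:
send_rows --motion '[[[0,0,2],0],[[0,0,0],0],[[0,0,0],0],[[0,0,0],0],[[0,0,0],0]]'

```text
time_s: 44.88
position: [0.4203, 0.3471, 0.0548]
tcp_rot: [[-0.091, -0.995, -0.045], [-0.996, 0.09, 0.015], [-0.011, 0.046, -0.999]]
force: [1.0, 0.5, -2.0]
opening: 0.497
```

Run:
```python
from h import *
c=snap('wrist','w41'); d=snap('side','s41');cv2.imwrite('pics/s41c.png',cv2.resize(d['image'][90:190,250:370],None,fx=5,fy=5))
```

```text
(no output)
```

View pics/s41c.png

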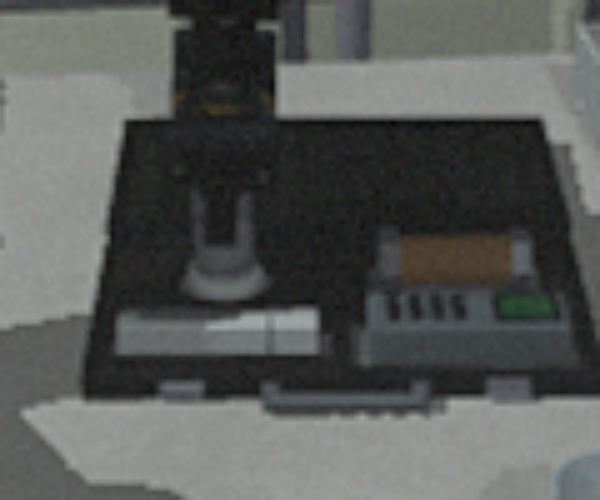

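View pics/w41.png

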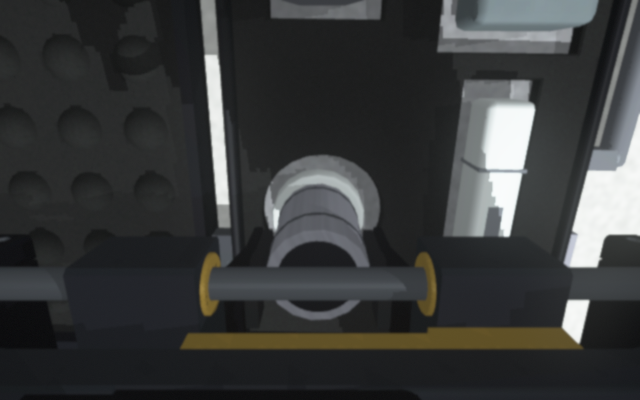

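Request:
send_rows --motion '[[[0,0,0],0],[[0,0,0],0],[[0,0,0],0],[[0,0,0],0],[[0,0,0],0]]' --gripper 0.2

```text
time_s: 45.4
position: [0.4209, 0.3475, 0.0552]
tcp_rot: [[-0.091, -0.995, -0.044], [-0.996, 0.09, 0.016], [-0.012, 0.045, -0.999]]
force: [-0.1, 0.0, 0.1]
opening: 0.765
```

Request:
send_rows --motion '[[[0,0,-5],0],[[0,0,-10],0],[[0,0,-20],0],[[0,0,-30],0],[[0,0,-30],0]]'

```text
time_s: 45.82
position: [0.421, 0.3437, 0.1496]
tcp_rot: [[-0.091, -0.994, -0.057], [-0.996, 0.091, 0.009], [-0.004, 0.058, -0.998]]
force: [0.3, 0.2, 0.4]
opening: 0.798
```

Request:
send_rows --motion '[[[0,0,-35],0],[[0,-25,-30],0],[[0,-30,-15],0],[[0,-30,0],0],[[0,-20,0],0]]'

```text
time_s: 46.23
position: [0.5303, 0.3349, 0.2417]
tcp_rot: [[-0.085, -0.995, -0.045], [-0.996, 0.085, 0.015], [-0.011, 0.046, -0.999]]
force: [-0.8, 0.1, -1.2]
opening: 0.799
```

Request:
send_rows --motion '[[[0,-20,0],0],[[0,-20,0],0],[[0,0,0],0],[[0,0,0],0],[[0,0,0],0]]'

```text
time_s: 46.65
position: [0.5768, 0.3298, 0.2466]
tcp_rot: [[-0.089, -0.995, -0.034], [-0.996, 0.089, 0.018], [-0.015, 0.036, -0.999]]
force: [-0.1, -0.1, 0.4]
opening: 0.797
```

Run:
```python
from h import *
c=snap('wrist','w42'); d=snap('side','s42');cv2.imwrite('pics/s42c.png',cv2.resize(d['image'][90:190,250:370],None,fx=5,fy=5));snap('scene','c42')
plan([.55,.3,.25])
```

```text
t 46.8 pos [0.576  0.3302 0.2464] yaw -95.07 op 0.799 F [ 0.6  0.2 -0.3] j [ 19.  33.  74.   2.  75. 114.] n 5 dist [-26.  -30.2   3.6] dyaw 0
[[6, 5, -1], -0.000], [[6, 5, -1], -0.000], [[6, 5, -1], -0.000], [[6, 5, -1], -0.000], [[6, 5, -1], -0.000]
```

View pics/s42c.png

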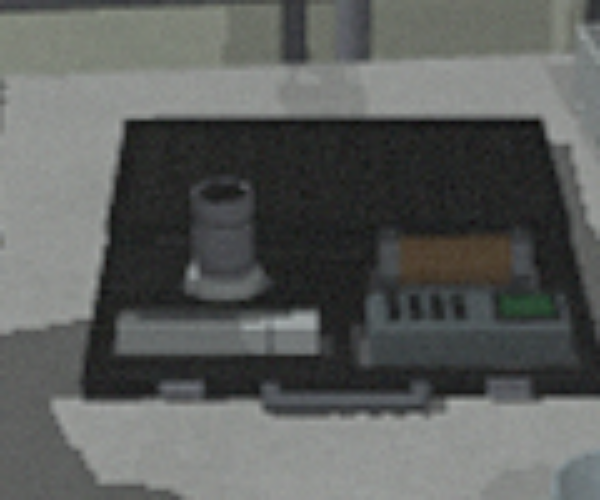

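View pics/w42.png

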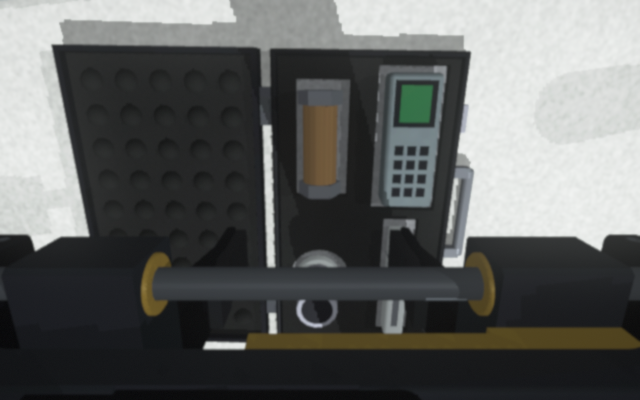

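View pics/c42.png

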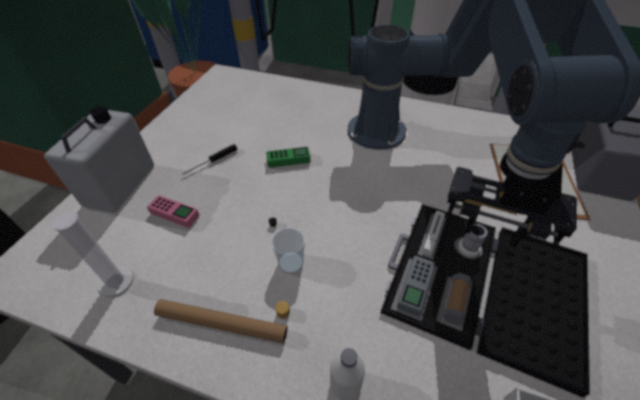

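Request:
send_rows --motion '[[[5,-30,0],0],[[5,-30,0],0],[[5,-30,0],0],[[0,-10,0],0],[[0,0,0],0]]'

```text
time_s: 47.22
position: [0.6696, 0.3086, 0.2424]
tcp_rot: [[-0.081, -0.996, -0.042], [-0.997, 0.08, 0.016], [-0.013, 0.044, -0.999]]
force: [0.0, 0.5, -1.0]
opening: 0.802
```

Run:
```python
from h import *
c=snap('wrist','w43'); d=capture('scene')
print(bot.read_state()['position'])
def circ(P,r): 
    a=np.linspace(0,2*np.pi,60);return [[P[0]+r*np.cos(t),P[1]+r*np.sin(t),P[2]] for t in a]
im=cv2.resize(d['image'][190:340,380:540],None,fx=4,fy=4,interpolation=2)
# upright fully-down model overlay
for ctr in [(.4187,.3473)]:
    for z,r in ((.007,.027),(.021,.027),(.082,.022)):
        u=(proj(d,circ((*ctr,z),r))-[380,190]+.5)*4
        cv2.polylines(im,[u.astype(int).reshape(-1,1,2)],1,(0,0,255),1)
cv2.imwrite('pics/c43.png',im)
w=c['image'].copy();w=cv2.resize(w[0:270,160:560],None,fx=2,fy=2,interpolation=2)
for z,r in ((.007,.027),(.082,.022)):
    u=(proj(c,circ((.4187,.3473,z),r))-[160,0]+.5)*2
    cv2.polylines(w,[u.astype(int).reshape(-1,1,2)],1,(0,0,255),1)
cv2.imwrite('pics/w43c.png',w)
```

```text
[0.66749183 0.3089663  0.24241456]
```

View pics/c43.png

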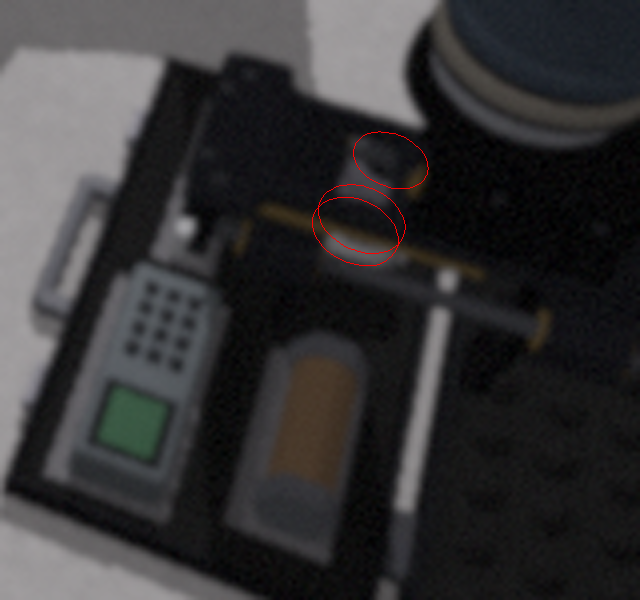

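View pics/w43c.png

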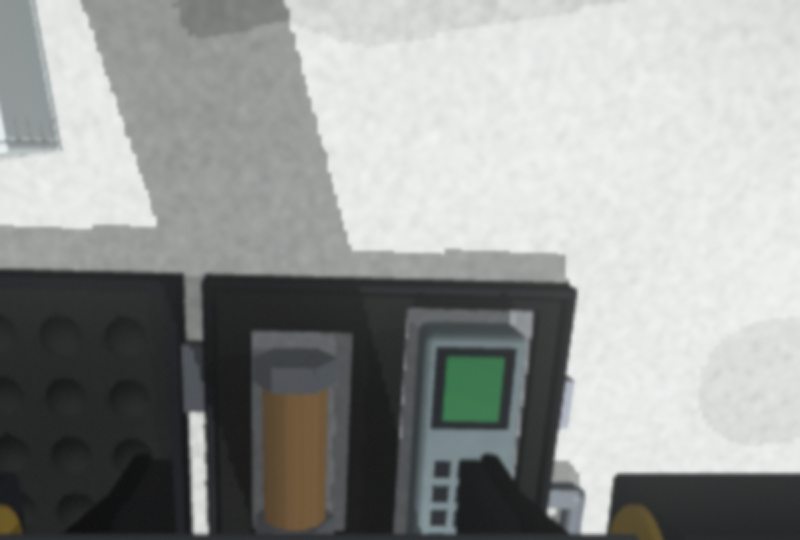

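Run:
```python
from h import *
a=np.linspace(0,2*np.pi,80)
for n,f,(x0,y0) in [('scene','c42',(385,195)),('side','s42',(260,95))]:
    c=capture(n); im0=cv2.imread(f'pics/{f}.png')
    im=cv2.resize(im0[y0:y0+130,x0:x0+150],None,fx=5,fy=5,interpolation=2); raw=im.copy()
    for z,r in ((.007,.027),(.082,.022)):
        u=(proj(c,[[.4187+r*np.cos(t),.3473+r*np.sin(t),z] for t in a])-[x0,y0]+.5)*5
        cv2.polylines(im,[u.astype(int).reshape(-1,1,2)],1,(0,0,255),1)
    for (cx,cy),L,W,z in [((.5782,.2364),.14,.054,.039),((.4091,.2537),.14,.024,.033)]:
        th=-.102;R=np.array([[np.cos(th),-np.sin(th)],[np.sin(th),np.cos(th)]])
        P=[[*(R@np.array([sx*L/2,sy*W/2])+[cx,cy]),z] for sx,sy in((1,1),(1,-1),(-1,-1),(-1,1))]
        u=(proj(c,P)-[x0,y0]+.5)*5; cv2.polylines(im,[u.astype(int).reshape(-1,1,2)],1,(0,255,255),1)
    cv2.imwrite(f'pics/o_{n}.png',im[:600])
```

```text
(no output)
```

View pics/o_scene.png

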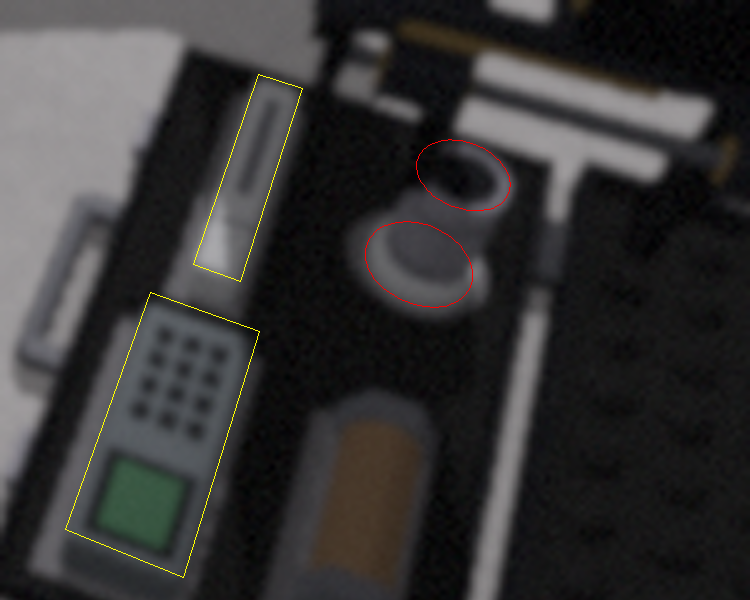

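View pics/o_side.png

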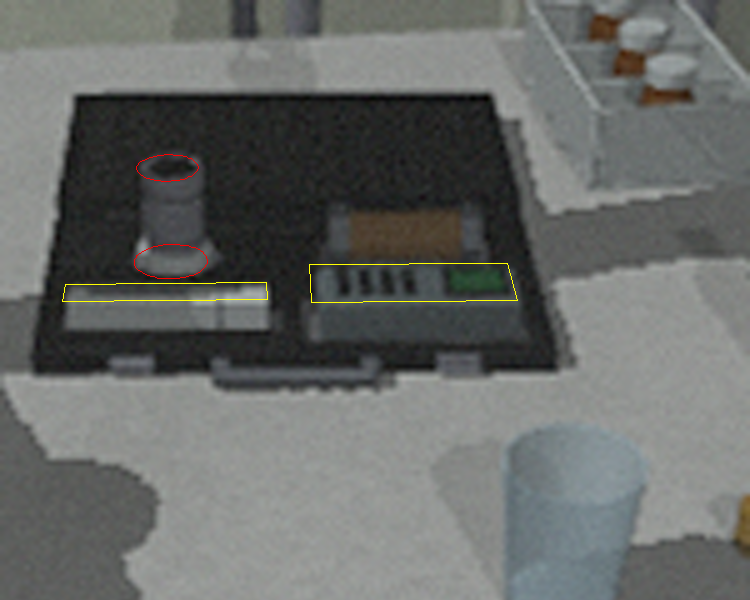

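Run:
```python
from h import *
c=capture('scene')
print([(round(r['p'],2),np.round(onz(c,r['xy'],.0475),3)) for r in place_of('scene','beaker_mid')[:1]])
print(bot.hand_in())
```

```text
[(0.75, array([ 0.612, -0.076,  0.048]))]
the job is handed in; nothing more can be done
None
```

All four kit pieces are packed in the carrying case and the job is handed in, at about 47 s on the clock. I lifted the thermometer case off first, then placed the analyser, the tube and the sensor cell, each in its own recess.

- **Analyser under the thermometer case:** its measured position before and after the lift agreed within 4 mm, about my measuring error, so it was not visibly dragged.
- **Seating:** model outlines drawn over the last scene and side views matched the thermometer case, analyser and cell as upright and fully down, within a few pixels. The tube had no outline check, but it looked level and inside its recess.
- **Off-centre pieces:** the analyser and tube sit about 3 mm off the centre of their recesses, inside the clearance.
- **Beaker:** it measured (0.612, -0.076) m at the end and (0.613, -0.071) m at the start, so it did not move within measuring error.
- **Forces:** wrist forces stayed at a few newtons in every reading.

**Tool tilt:** the tool slowly drifted up to about 6° off vertical during the moves. It was about 3.6° when I gripped the cell and 2.7° at release, so the cell came down about 1° off upright and settled flat on release.

**Failed check:** one last close-up with the wrist camera missed the cell, so the cell check relies on the two fixed cameras only.

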